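# Fetch the egg timer from behind the spice jars

### The job

The egg timer stands hemmed in behind the three spice jars in the dark tray. First clear all three jars, upright, onto the white chopping board, then fetch the egg timer and stand it in the middle of the cork coaster, and only then put each jar back in the tray, upright, on the very ring it came from. Leave the mug, the salt shaker and the tea light where they are.

Things in the scene. Friction and masses are not known exactly. Their poses are not given: they have to be found in the camera images.
- jar_red: spice jar with a red lid, 45 mm across, 109 mm tall, round, about 0.11 kg; stands upright on one of the three printed rings of the tray at the start. Origin: centre of its underside; z up its axis. Grasp it across the lid or the body, from above
- jar_yellow: spice jar with a yellow lid, 44 mm across, 100 mm tall, round, about 0.11 kg; stands upright on one of the three printed rings of the tray at the start. Origin: centre of its underside; z up its axis. Grasp it across the lid or the body, from above
- jar_green: spice jar with a green lid, 46 mm across, 106 mm tall, round, about 0.11 kg; stands upright on one of the three printed rings of the tray at the start. Origin: centre of its underside; z up its axis. Grasp it across the lid or the body, from above
- egg_timer: clockwork egg timer, cream drum below (52 mm across, 26 mm tall), red top narrowing to a 30 mm wide knob, 58 mm tall in all, about 0.085 kg; nothing on it need be turned. It stands in the tray behind the jars (the side away from the robot). Origin: centre of its underside; z up. Grasp it across the drum, from above
- tray: dark steel tray, fixed, 175 mm (its x, away from the robot) by 200 mm (its y); floor 5 mm up, rim 4 mm thick, 14 mm high. Origin: centre of its underside. White printed rings, 56 mm across, mark the jars' places (in mm in the tray's x, y): front (-47.5, 0), left (-2.5, 58), right (-2.5, -58). Which jar is on which ring varies. The timer stands near (27.5, 0)
- board: white plastic chopping board with grey edge grips, fixed, 120 mm (its x) by 220 mm (its y), 12 mm thick, flat top: the side area for the jars, on the right of the tray. Origin: centre of its underside. The three jars fit in a row along its y, 65 mm apart
- coaster: round cork coaster, fixed, 100 mm across, 6 mm thick, flat top, on the right of the tray, nearer to it than the board or beyond the board. Origin: centre of its underside. Above this side hangs a wall cupboard, its bottom 0.5 m over the worktop, where x > 0.54 m and y < -0.03 m: keep the wrist and arm out of there
- mug: white mug, red-brown inside, 83 mm across without its handle, 93 mm tall, behind on the left, loose: leave it alone. Origin: centre of its underside
- salt_shaker: clear glass salt shaker with a grey domed top, 44 mm across, 90 mm tall, loose, in front of the tray: leave it alone. Origin: centre of its underside
- tea_light: tea light with red wax, 38 mm across, 15 mm tall, loose, in front of the tray: leave it alone. Origin: centre of its underside

How it is judged:
By the outcome, as a careful person would: the job done as asked, in the order asked, and still so for the second after the job is handed in, with the robot touching nothing.
It also fails if it takes over 125 s, if anything falls off the work surface, if the arm or the gripper's body presses on something with over 40 N, if the wrist force passes 120 N, or if a joint passes its speed limit or range.

### The arm

A 7-joint arm with a two-finger parallel gripper is mounted at the origin on a cart in front of the work surface, level with it; the furniture and walls round the work are solid. World frame = base frame: x ahead of the robot, y to its left, z up, the work surface at z = 0. Lengths are in m, angles in rad, forces in N, time in s.
With the tool pointing down it reaches from about 0.425 to 0.875 m from the base axis. Payload 4.7 kg.
Tool frame: the origin (TCP) lies midway between the tips of the shut fingers; the grasp point (between the pads) lies 19 mm behind it (bot.pinch_z is the distance from the TCP to the grasp point, in m); z points along the fingers, y is the line along which they close (so a half turn about z gives the same grasp; the last joint's range is limited). The gripper opens to 87 mm and grips with 3 to 60 N. Pads are 19 mm wide; open, the fingers measure 117 mm over their backs; the gripper's body (75 mm by 190 mm) begins 51 mm behind the grasp point.
Start: joints at [1.266, 0.321, -0.07, 1.45, 0.023, 1.371, -0.057], TCP at [0.204, -0.617, 0.198] pointing down, gripper open.
Joint ranges: [-2.86, 2.86], [-0.3, 2.09], [-1.38, 1.24], [0.06, 2.45], [-1.56, 4.7], [0.09, 2.05], [-2.69, 2.69]. Speed limits (rad/s): [2.57, 2.57, 3.14, 3.14, 3.14, 3.14, 3.14].

### API

Orientations are given as a 3x3 rotation matrix whose columns are the frame's x, y, z axes.
In Python, from cell import bot gives the robot as it stands. The module is installed in compiled form; this text tells all that it offers.
- The arm moves only by the tool carry_out, never from a script. Its argument "series" is text: rows parted by semicolons, each of 7 numbers parted by spaces: the shift along the tool's x, y, z in mm, then the turn, a rotation vector about the tool's x, y, z in degrees, then the finger opening in mm, from 0 to 87. In form: tx ty tz ax ay az hand; .... A call has 1 to 5 rows; each row is the pose to reach, as a shift and turn from the pose commanded when the call began, along the tool's axes at that moment; what a row does not reach only later rows make up. A row lasts 1/12 s, in which the tool goes at most 41.7 mm and 7.16 degrees, less where a joint would pass 70% of its speed; a pose out of reach is approached as far as the arm can. A call with a gripper value outside its range is refused whole. The fingers move at their own pace and stop on an object; the grip force is fixed at half the most. Time passes only in rows, so rows that repeat a pose let the fingers close. It gives the time, the measured TCP pose, the force, the opening and the grip force at its end, in the units of the state.
- bot.observe(): the state, without advancing time (a new reading comes with each control period).
- bot.grab_frame(name): name is "scene" or "top"; returns a dict with "img" (400x640x3 uint8, blue, green, red), "fx", "fy", "cx", "cy" (pixels), "distortion" ([k1, k2, p1, p2, k3] as OpenCV has them; the pictures are not rectified), "R" (3x3) and "t" (3): a world point X has camera coordinates R X + t. Camera axes: x right, y down, z forward; pixel columns grow to the right and rows downward; lengths in m; the calibration is good to about 2 mm. A picture is of the moment at which its call begins. There is no depth.
- bot.job_done(): hands the job in; it is judged then, once.
Trained networks look in a picture, given as the dict that the camera call returned (one of the last four; its "shot" number tells which), for a name from the list of things; names that differ only in an ending like _2 or _b are one class to them, and where a whole thing is asked for, a point or a joint stands for the part that bears it (a point fixed in the world has none). Each returns a list of dicts, best first, with "conf" (0 to 1); they miss things now and then, are a little off and sometimes report something else, mostly with a low value. They report only what shows in the picture. A call takes as long as a camera call.
- bot.recognise(picture, target): "rect" ([centre column, centre row, width, height] as shares, 0 to 1, of the picture: columns of its width, rows of its height, round what is visible of it).
- bot.silhouettes(picture, target): "mask" (400x640 bool, what is visible of it) and "rect" ([centre column, centre row, width, height] as shares, 0 to 1, of the picture: columns of its width, rows of its height, round what is visible of it).
The state is a dict: "time_s": time; "joint_pos": joint angles; "joint_vel": joint speeds; "tau": joint torques, N m; "tcp_pos": TCP position; "tool_rot": TCP orientation; "force": force on the tool from outside, world axes, zero at the start; "ft_torque": the same for the moment, N m; "finger_gap": opening from 0.0 (shut) to 1.0 (fully open); "grasp_force": force on a finger pad.
Only numpy, scipy, OpenCV 4.12 (cv2) and the standard library are available. Lean on these libraries where they do the work, as an engineer would, in place of code of your own. Each camera call takes 0.05 s, during which the arm holds its last target. There are 200 camera calls.

## Working session

There is one attempt and no reset: what is moved stays moved. The work goes in short steps, Python scripts to look and compute and a tool call to move; the robot and the scene stay as the last step left them, time stands still between calls to the robot, and variables do not carry over. Pictures are saved under pics/ and viewed, at most 14 in all, crops included, and the job is handed in when it is done.

Besides the shell and the picture viewer there is one more tool, called after "Request:" by a JSON object that holds its "name" and its "arguments", one argument or row to a line. carry_out: Moves the arm, as the interface text tells. Its arguments: {"type":"object","properties":{"series":{"type":"string"}},"required":["series"]}

```bash
mkdir -p pics
cat > h.py <<'E'
import numpy as np, cv2
from cell import bot
def K(f): return np.array([[f['fx'],0,f['cx']],[0,f['fy'],f['cy']],[0,0,1.]]), np.array(f['distortion'],float)
def ray(f,u,v):
    k,d=K(f); p=cv2.undistortPoints(np.array([[[u,v]]],float),k,d)[0,0]
    R=np.array(f['R']);t=np.array(f['t']); return -R.T@t, R.T@np.array([p[0],p[1],1.])
def onz(f,u,v,z):
    c,r=ray(f,u,v); return c+r*(z-c[2])/r[2]
def proj(f,X):
    k,d=K(f); return cv2.projectPoints(np.array(X,float).reshape(-1,1,3),cv2.Rodrigues(np.array(f['R']))[0],np.array(f['t'],float),k,d)[0][:,0]
E
python3 - <<'E'
from h import *
for n in ("scene","top"):
    f=bot.grab_frame(n); cv2.imwrite(f"pics/{n}0.png",f['img'])
    c=-np.array(f['R']).T@np.array(f['t']); print(n,c.round(3),np.array(f['R']).round(2).tolist())
    for o in "jar_red jar_yellow jar_green egg_timer tray board coaster mug salt_shaker tea_light".split():
        for q in bot.recognise(f,o)[:2]:
            r=np.array(q['rect'])*[640,400,640,400]
            print(o,round(q['conf'],2),r.round(1), onz(f,r[0],r[1],0).round(3))
s=bot.observe(); print(s['time_s'],s['tcp_pos'],np.array(s['tool_rot']).round(3).tolist(),s['finger_gap'],bot.pinch_z)
E
```

```text
scene [ 0.145 -0.353  1.002] [[0.69, -0.73, 0.0], [-0.63, -0.6, -0.49], [0.36, 0.33, -0.87]]
jar_red 0.58 [278.6 182.4  15.2  32.5] [0.53  0.172 0.   ]
jar_yellow 0.55 [254.  179.2  17.5  36.6] [0.483 0.239 0.   ]
jar_green 0.71 [253.6 158.   17.1  30.5] [0.539 0.303 0.   ]
egg_timer 0.52 [276.6 169.2  12.6  20.9] [0.561 0.214 0.   ]
tray 0.95 [271.  179.6  82.   72.9] [0.52  0.198 0.   ]
tray 0.46 [277.4 167.8  10.1  16.8] [0.566 0.216 0.   ]
board 0.61 [386.7 307.6  84.6  85.9] [ 0.452 -0.331  0.   ]
coaster 0.8 [316.7 250.   31.8  31.5] [ 0.444 -0.078  0.   ]
mug 0.74 [295.1 113.4  31.6  35.2] [0.777 0.344 0.   ]
salt_shaker 0.53 [248.  223.8  22.2  23. ] [0.363 0.132 0.   ]
tea_light 0.66 [226.  208.   14.3  16.5] [0.352 0.223 0.   ]
top [0.468 0.003 1.062] [[-0.03, -1.0, 0.02], [-1.0, 0.03, -0.07], [0.07, -0.02, -1.0]]
jar_yellow 0.94 [227.4 224.8  21.2  20.4] [0.469 0.219 0.   ]
jar_green 0.73 [201.8 207.3  33.   20.6] [0.518 0.286 0.   ]
egg_timer 0.61 [232.1 197.2  24.2  19.7] [0.542 0.205 0.   ]
tray 0.74 [231.4 208.7  80.2  72.6] [0.512 0.207 0.   ]
tray 0.57 [265.7 271.2  15.1  17.3] [0.343 0.119 0.   ]
board 0.81 [429.6 226.6  85.7  49.5] [ 0.448 -0.325  0.   ]
coaster 0.58 [337.9 229.2  36.1  41.7] [ 0.448 -0.077  0.   ]
mug 0.81 [186.5 122.5  51.2  41. ] [0.75  0.326 0.   ]
salt_shaker 0.47 [263.2 272.2  17.5  19.3] [0.34  0.125 0.   ]
tea_light 0.62 [225.2 270.6  13.6  15.5] [0.348 0.226 0.   ]
tea_light 0.55 [228.  225.   23.7  21.3] [0.468 0.217 0.   ]
1.1 [ 0.20373707 -0.61725897  0.19826213] [[0.95, 0.313, 0.0], [0.313, -0.95, -0.0], [-0.0, 0.0, -1.0]] 0.9985918005087477 0.0187
```

Run:
```python
import cv2
a=cv2.imread('pics/top0.png')
cv2.imwrite('pics/t1.png',cv2.resize(a[160:300,170:310],None,fx=4.2,fy=4.2,interpolation=cv2.INTER_CUBIC))
```

```text
(no output)
```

View pics/t1.png

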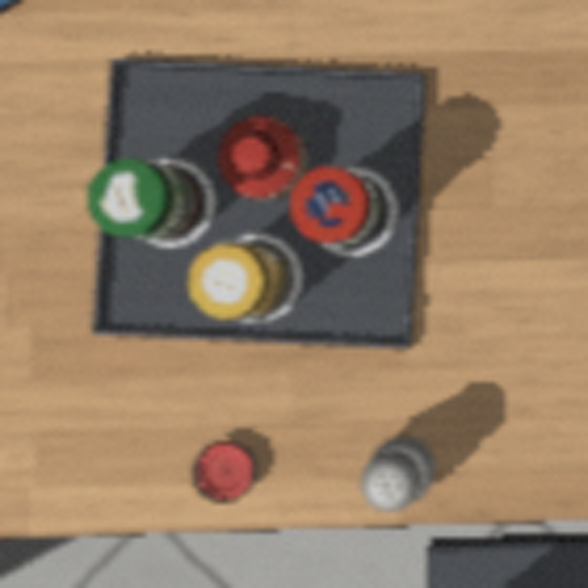

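View pics/top0.png

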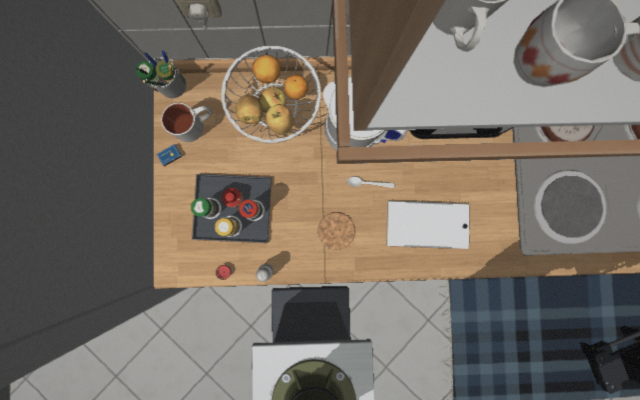

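View pics/scene0.png

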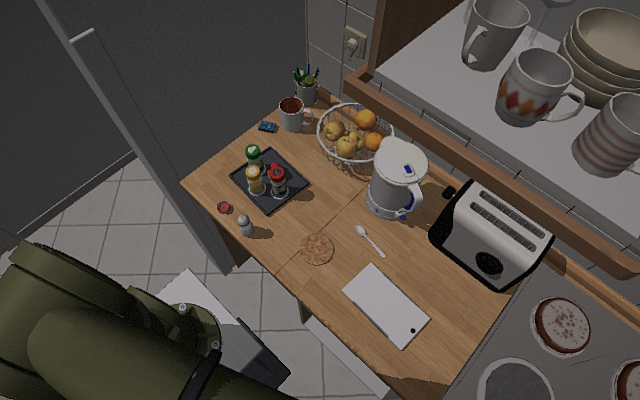

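```bash
cat > fit.py <<'E'
from h import *
from scipy.optimize import minimize
a=np.linspace(0,2*np.pi,40,endpoint=False); C=np.c_[np.cos(a),np.sin(a)]
def cyl(r,h,z0=0): return np.vstack([np.c_[C*r,np.full(40,z)] for z in (z0,z0+h)])
def box(x,y,h): return np.array([[i*x/2,j*y/2,k] for i in(-1,1) for j in(-1,1) for k in(0,h)])
def fit(views,pts,p0,yaw=False):
    """views: list of (frame, mask, ignore-mask or None)"""
    def cost(p,full=False):
        th=p[2]/5 if yaw else 0   # yaw scaled
        c,s=np.cos(th),np.sin(th); P=pts@np.array([[c,s,0],[-s,c,0],[0,0,1]])+[p[0]*.1,p[1]*.1,0]
        e=0
        for f,m,ig in views:
            q=proj(f,P); im=np.zeros((1600,2560),np.uint8)
            hu=cv2.convexHull((((q+.5)*4-.5)*16).astype(np.int32)); cv2.fillConvexPoly(im,hu,255,cv2.LINE_8,4)
            d=np.abs(cv2.resize(im,(640,400),interpolation=cv2.INTER_AREA)/255.-m)
            if ig is not None: d=d*(~ig)
            e+=d.sum()/m.sum()
        return e
    x0=[p0[0]*10,p0[1]*10]+([0.] if yaw else [])
    n=len(x0); S=np.vstack([x0]+[np.array(x0)+.15*np.eye(n)[i] for i in range(n)])
    r=minimize(cost,x0,method='Nelder-Mead',options=dict(initial_simplex=S,xatol=.003,fatol=1e-4))
    return np.r_[r.x[:2]*.1, r.x[2:]/5*57.3], r.fun
def sil(f,o):
    q=bot.silhouettes(f,o); return (q[0]['mask'].astype(float),q[0]['conf']) if q else (None,0)
E
python3 - <<'E'
from fit import *
F=[bot.grab_frame(n) for n in("scene","top")]
ob=dict(jar_red=(cyl(.0225,.109,.005),(.507,.155)),jar_yellow=(cyl(.022,.1,.005),(.46,.2)),jar_green=(cyl(.023,.106,.005),(.51,.265)),
 tray=(box(.175,.2,.014),(.512,.205)),board=(box(.12,.22,.012),(.45,-.327)),coaster=(cyl(.05,.006),(.447,-.077)))
for o,(p,x0) in ob.items():
    ms=[sil(f,o) for f in F]
    for sel in ([0],[1],[0,1]):
        v=[(F[i],ms[i][0],None) for i in sel if ms[i][0] is not None]
        if len(v)<len(sel): continue
        if o=='tray':
            v=[]
            for i in sel:
                im=F[i]['img'].astype(int); rb=im[:,:,2]-im[:,:,0]
                hull=cv2.convexHull(np.argwhere(ms[i][0]>0)[:,::-1].astype(np.int32))
                m=cv2.fillConvexPoly(np.zeros((400,640),np.uint8),hull,1)
                near=cv2.dilate(m,np.ones((9,9)))
                soft=np.clip((45-rb)/45.,0,1)*near
                core=cv2.erode(m,np.ones((7,7)))>0; soft[core]=1
                ig=np.zeros((400,640),bool)
                for j in('jar_red','jar_yellow','jar_green'):
                    mj=sil(F[i],j)[0]
                    if mj is not None: ig|=cv2.dilate((mj>0).astype(np.uint8),np.ones((5,5)))>0
                v.append((F[i],soft,ig))
        r=fit(v,p,x0,o in('tray','board')); print(o,sel,[round(ms[i][1],2) for i in sel],r[0].round(4),round(r[1],3))
E
```

```text
jar_red [0] [0.84] [0.508  0.1434] 0.09
jar_red [1] [0.68] [0.5064 0.1471] 0.078
jar_red [0, 1] [0.84, 0.68] [0.5077 0.1457] 0.244
jar_yellow [0] [0.73] [0.4642 0.2032] 0.083
jar_yellow [1] [0.59] [0.4646 0.2047] 0.222
jar_yellow [0, 1] [0.73, 0.59] [0.4645 0.2039] 0.307
jar_green [0] [0.87] [0.5156 0.2603] 0.41
jar_green [1] [0.96] [0.5147 0.263 ] 0.097
jar_green [0, 1] [0.87, 0.96] [0.5154 0.262 ] 0.542
tray [0] [0.79] [ 0.5123  0.2014 -4.4836] 0.029
tray [1] [0.91] [ 0.5139  0.2042 -4.3056] 0.02
tray [0, 1] [0.79, 0.91] [ 0.5137  0.2029 -4.1038] 0.055
board [0] [0.78] [ 0.4539 -0.3209 -3.0535] 0.037
board [1] [0.58] [ 0.4532 -0.3162 -3.7372] 0.028
board [0, 1] [0.78, 0.58] [ 0.4534 -0.3185 -3.6738] 0.081
coaster [0] [0.8] [ 0.4463 -0.0748] 0.04
coaster [1] [0.84] [ 0.4453 -0.0694] 0.041
coaster [0, 1] [0.8, 0.84] [ 0.4462 -0.0723] 0.156
```

Request:
{"name": "carry_out", "arguments": {
  "series": "0 0 -30 0 0 -7 87; 0 0 -60 0 0 -14 80; 0 0 -60 0 0 -21 70; 0 0 -60 0 0 -28 64; 0 0 -60 0 0 -35 64"
}}

```text
time_s: 2.82
tcp_pos: [0.2038, -0.6176, 0.2592]
tool_rot: [[0.593, 0.805, 0.0], [0.805, -0.593, -0.002], [-0.001, 0.001, -1.0]]
force: [-0.5, -0.4, -0.3]
finger_gap: 0.789
grasp_force: 0.0
```

Request:
{"name": "carry_out", "arguments": {
  "series": "0 0 0 0 0 -7 64; 0 0 0 0 0 -14 64; 0 0 0 0 0 -21 64; 0 0 0 0 0 -28 64; 0 0 0 0 0 -35 64"
}}

```text
time_s: 3.23
tcp_pos: [0.2037, -0.6173, 0.2583]
tool_rot: [[0.024, 1.0, -0.0], [1.0, -0.024, -0.0], [-0.0, -0.0, -1.0]]
force: [0.8, -0.3, 1.0]
finger_gap: 0.737
grasp_force: 0.0
```

Request:
{"name": "carry_out", "arguments": {
  "series": "29 27 0 0 0 -1.4 64; 58 54 0 0 0 -1.4 64; 87 81 0 0 0 -1.4 64; 116 108 0 0 0 -1.4 64; 145 135 0 0 0 -1.4 64"
}}

```text
time_s: 3.65
tcp_pos: [0.344, -0.475, 0.2585]
tool_rot: [[0.006, 1.0, 0.0], [1.0, -0.006, -0.001], [-0.001, 0.0, -1.0]]
force: [1.1, -1.4, 0.7]
finger_gap: 0.741
grasp_force: 0.0
```

Request:
{"name": "carry_out", "arguments": {
  "series": "34 16 0 0 0 0 64; 68 32 0 0 0 0 64; 102 48 0 0 0 0 64; 136 64 0 0 0 0 64; 170 80 0 0 0 0 64"
}}

```text
time_s: 4.07
tcp_pos: [0.4245, -0.3051, 0.2585]
tool_rot: [[0.006, 1.0, 0.0], [1.0, -0.006, -0.001], [-0.001, 0.0, -1.0]]
force: [1.0, -0.4, -0.8]
finger_gap: 0.735
grasp_force: 0.0
```

Request:
{"name": "carry_out", "arguments": {
  "series": "40 8 0 0 0 0 64; 80 16 0 0 0 0 64; 120 24 0 0 0 0 64; 160 32 0 0 0 0 64; 200 40 0 0 0 0 64"
}}

```text
time_s: 4.48
tcp_pos: [0.4652, -0.1052, 0.2585]
tool_rot: [[0.006, 1.0, 0.001], [1.0, -0.006, -0.001], [-0.001, 0.001, -1.0]]
force: [0.6, -0.8, 0.3]
finger_gap: 0.736
grasp_force: 0.0
```

Request:
{"name": "carry_out", "arguments": {
  "series": "40 7 0 0 0 0 64; 80 14 0 0 0 0 64; 120 21 0 0 0 0 64; 160 28 0 0 0 0 64; 200 35 0 0 0 0 64"
}}

```text
time_s: 4.9
tcp_pos: [0.5014, 0.0945, 0.2588]
tool_rot: [[0.006, 1.0, 0.002], [1.0, -0.006, -0.001], [-0.001, 0.002, -1.0]]
force: [1.9, -0.2, -0.3]
finger_gap: 0.738
grasp_force: 0.0
```

Request:
{"name": "carry_out", "arguments": {
  "series": "20 6 28 0 0 0 64; 40 12 56 0 0 0 64; 47 14 90 0 0 0 64; 47 14 100 0 0 0 64; 47 14 100 0 0 0 64"
}}

```text
time_s: 5.32
tcp_pos: [0.5133, 0.139, 0.1555]
tool_rot: [[0.005, 1.0, -0.006], [1.0, -0.005, -0.001], [-0.001, -0.006, -1.0]]
force: [0.4, 0.1, -0.1]
finger_gap: 0.736
grasp_force: 0.0
```

Request:
{"name": "carry_out", "arguments": {
  "series": "7 -5 10 0 0 0 64; 7 -5 40 0 0 0 64; 7 -5 70 0 0 0 64; 7 -5 84 0 0 0 64; 7 -5 84 0 0 0 64"
}}

```text
time_s: 5.73
tcp_pos: [0.5091, 0.1452, 0.0724]
tool_rot: [[0.007, 1.0, -0.004], [1.0, -0.007, -0.001], [-0.001, -0.004, -1.0]]
force: [-0.4, 0.3, -0.3]
finger_gap: 0.735
grasp_force: 0.0
```

Request:
{"name": "carry_out", "arguments": {
  "series": "0 0 0 0 0 0 55; 0 0 0 0 0 0 48; 0 0 0 0 0 0 38; 0 0 0 0 0 0 38; 0 0 0 0 0 0 38"
}}

```text
time_s: 6.15
tcp_pos: [0.5116, 0.1469, 0.0756]
tool_rot: [[0.006, 1.0, 0.002], [1.0, -0.006, 0.0], [0.0, 0.002, -1.0]]
force: [-1.4, -0.7, 4.5]
finger_gap: 0.494
grasp_force: 29.9
```

Request:
{"name": "carry_out", "arguments": {
  "series": "0 0 -10 0 0 0 38; 0 0 -40 0 0 0 38; 0 0 -70 0 0 0 38; 0 0 -80 0 0 0 38; 0 0 -80 0 0 0 38"
}}

```text
time_s: 6.57
tcp_pos: [0.5128, 0.1473, 0.1574]
tool_rot: [[0.006, 1.0, 0.006], [1.0, -0.006, 0.0], [0.0, 0.006, -1.0]]
force: [0.4, -0.8, -1.1]
finger_gap: 0.496
grasp_force: 29.9
```

Run:
```python
from h import *
f=bot.grab_frame("scene"); cv2.imwrite('pics/s1.png',cv2.resize(f['img'][90:290,180:430],None,fx=3,fy=3,interpolation=cv2.INTER_CUBIC))
```

```text
(no output)
```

View pics/s1.png

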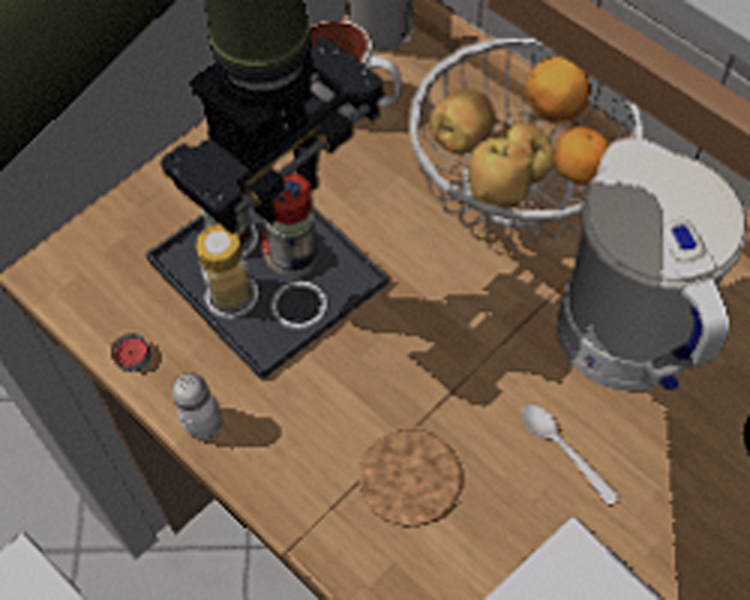

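Request:
{"name": "carry_out", "arguments": {
  "series": "-30 -8 0 0 0 0 38; -70 -16 0 0 0 0 38; -110 -24 0 0 0 0 38; -150 -32 0 0 0 0 38; -190 -40 0 0 0 0 38"
}}

```text
time_s: 7.03
tcp_pos: [0.4674, -0.045, 0.1524]
tool_rot: [[0.006, 1.0, -0.003], [1.0, -0.006, 0.0], [0.0, -0.003, -1.0]]
force: [0.8, -0.1, -1.0]
finger_gap: 0.494
grasp_force: 29.9
```

Request:
{"name": "carry_out", "arguments": {
  "series": "-40 -5 0 0 0 0 38; -80 -10 0 0 0 0 38; -120 -15 0 0 0 0 38; -160 -20 0 0 0 0 38; -200 -23 0 0 0 0 38"
}}

```text
time_s: 7.45
tcp_pos: [0.443, -0.2446, 0.1522]
tool_rot: [[0.006, 1.0, -0.003], [1.0, -0.006, 0.001], [0.001, -0.003, -1.0]]
force: [1.1, 0.7, -0.7]
finger_gap: 0.493
grasp_force: 29.9
```

Request:
{"name": "carry_out", "arguments": {
  "series": "-40 0 0 0 0 0 38; -80 0 0 0 0 0 38; -115 0 0 0 0 0 38; -140 0 0 0 0 0 38; -140 0 0 0 0 0 38"
}}

```text
time_s: 7.87
tcp_pos: [0.4407, -0.3895, 0.1509]
tool_rot: [[0.014, 1.0, -0.004], [1.0, -0.014, 0.0], [0.0, -0.004, -1.0]]
force: [-1.6, -0.2, -2.4]
finger_gap: 0.491
grasp_force: 29.9
```

Run:
```python
from h import *
s=bot.observe(); print(s['tcp_pos'],s['joint_pos'])
f=bot.grab_frame("top"); s=bot.observe(); print(s['tcp_pos'],s['force'],s['time_s'])
```

```text
[ 0.4407338  -0.38945752  0.15094166] [ 1.11377873  0.25874306 -0.51118107  1.6563641   0.13382783  1.26415079
  0.56146036]
[ 0.4418481  -0.38560836  0.1510628 ] [-0.15463742  1.97762499 -1.62974245] 7.9167
```

Request:
{"name": "carry_out", "arguments": {
  "series": "2 8 15 0 0 0 38; 2 8 45 0 0 0 38; 2 8 60 0 0 0 38; 2 8 66 0 0 0 38; 2 8 66 0 0 0 38"
}}

```text
time_s: 8.33
tcp_pos: [0.4519, -0.3779, 0.0852]
tool_rot: [[0.003, 1.0, -0.004], [1.0, -0.003, 0.004], [0.004, -0.004, -1.0]]
force: [-0.5, 0.2, -1.1]
finger_gap: 0.494
grasp_force: 29.9
```

Request:
{"name": "carry_out", "arguments": {
  "series": "0 0 0 0 0 0 38; 0 0 1 0 0 0 38; 0 0 2 0 0 0 38; 0 0 2 0 0 0 38; 0 0 2 0 0 0 38"
}}

```text
time_s: 8.75
tcp_pos: [0.4529, -0.3814, 0.087]
tool_rot: [[0.006, 1.0, 0.001], [1.0, -0.006, -0.001], [-0.001, 0.001, -1.0]]
force: [-0.1, -0.4, -0.9]
finger_gap: 0.495
grasp_force: 29.9
```

Request:
{"name": "carry_out", "arguments": {
  "series": "0 0 2 0 0 0 38; 0 0 2 0 0 0 38; 0 0 3 0 0 0 38; 0 0 4 0 0 0 38; 0 0 4 0 0 0 38"
}}

```text
time_s: 9.17
tcp_pos: [0.4527, -0.3815, 0.0827]
tool_rot: [[0.006, 1.0, 0.0], [1.0, -0.006, -0.001], [-0.001, 0.0, -1.0]]
force: [-0.2, 0.4, 1.9]
finger_gap: 0.492
grasp_force: 29.9
```

Request:
{"name": "carry_out", "arguments": {
  "series": "0 0 0 0 0 0 48; 0 0 0 0 0 0 56; 0 0 0 0 0 0 66; 0 0 0 0 0 0 66; 0 0 0 0 0 0 66"
}}

```text
time_s: 9.58
tcp_pos: [0.4526, -0.381, 0.0821]
tool_rot: [[0.006, 1.0, 0.0], [1.0, -0.006, 0.0], [0.0, 0.0, -1.0]]
force: [0.0, 0.7, 0.5]
finger_gap: 0.724
grasp_force: 0.0
```

Request:
{"name": "carry_out", "arguments": {
  "series": "0 0 -20 0 0 0 66; 0 0 -60 0 0 0 66; 0 0 -80 0 0 0 66; 40 0 -80 0 0 0 66; 80 0 -80 0 0 0 66"
}}

```text
time_s: 10.0
tcp_pos: [0.4536, -0.3029, 0.1639]
tool_rot: [[0.011, 1.0, 0.003], [1.0, -0.011, -0.002], [-0.002, 0.003, -1.0]]
force: [-0.3, 1.0, 0.2]
finger_gap: 0.757
grasp_force: 0.0
```

Run:
```python
from fit import *
F=[bot.grab_frame(n) for n in("scene","top")]
cv2.imwrite('pics/s2.png',cv2.resize(F[0]['img'][230:370,320:460],None,fx=4,fy=4))
v=[]
for i in(0,1):
    m,c=sil(F[i],'jar_red')
    if m is not None: r=fit([(F[i],m,None)],cyl(.0225,.109,.012),(.45,-.38)); print(i,c,r)
print(bot.observe()['tcp_pos'])
```

```text
0 0.87 (array([ 0.44689436, -0.3836394 ]), np.float64(0.08481384456616653))
1 0.42 (array([ 0.47637468, -0.00667133]), np.float64(2.5546675191815855))
[ 0.45343686 -0.30002624  0.16266438]
```

View pics/s2.png

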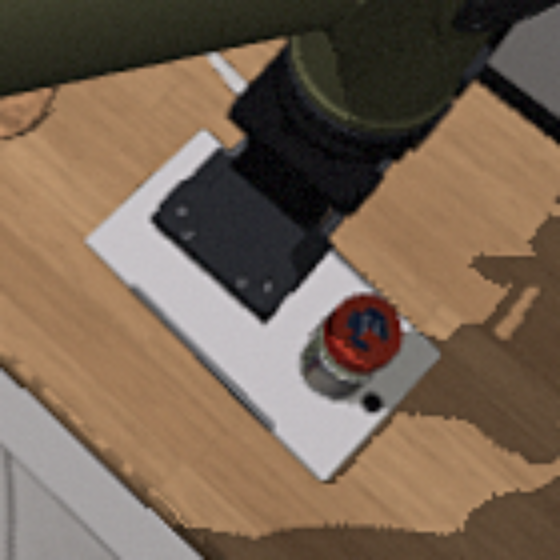

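Request:
{"name": "carry_out", "arguments": {
  "series": "40 0 0 0 0 0 66; 80 2 0 0 0 0 66; 120 4 0 0 0 0 66; 160 5 0 0 0 0 66; 200 5 0 0 0 0 66"
}}

```text
time_s: 10.62
tcp_pos: [0.4594, -0.1007, 0.1623]
tool_rot: [[0.008, 1.0, 0.001], [1.0, -0.008, -0.0], [-0.0, 0.001, -1.0]]
force: [0.7, 0.4, 0.3]
finger_gap: 0.757
grasp_force: 0.0
```

Request:
{"name": "carry_out", "arguments": {
  "series": "40 0 0 0 0 0 66; 80 2 0 0 0 0 66; 120 4 0 0 0 0 66; 160 5 0 0 0 0 66; 200 5 0 0 0 0 66"
}}

```text
time_s: 11.03
tcp_pos: [0.4661, 0.0994, 0.1626]
tool_rot: [[0.008, 1.0, 0.001], [1.0, -0.008, -0.0], [-0.0, 0.001, -1.0]]
force: [1.7, 0.0, -1.4]
finger_gap: 0.757
grasp_force: 0.0
```

Request:
{"name": "carry_out", "arguments": {
  "series": "40 0 0 0 0 0 66; 80 0 0 0 0 0 66; 104 0 0 0 0 0 66; 104 0 15 0 0 0 66; 104 0 20 0 0 0 66"
}}

```text
time_s: 11.45
tcp_pos: [0.4658, 0.2037, 0.1411]
tool_rot: [[0.004, 1.0, -0.002], [1.0, -0.004, 0.001], [0.001, -0.002, -1.0]]
force: [0.2, -0.6, -0.9]
finger_gap: 0.756
grasp_force: 0.0
```

Request:
{"name": "carry_out", "arguments": {
  "series": "0 0 0 0 0 0 66; 0 0 0 0 0 0 66; 0 0 0 0 0 0 66; 0 0 0 0 0 0 66"
}}

```text
time_s: 11.78
tcp_pos: [0.4668, 0.2017, 0.1427]
tool_rot: [[0.008, 1.0, 0.001], [1.0, -0.008, -0.0], [-0.0, 0.001, -1.0]]
force: [-0.4, -0.5, 0.2]
finger_gap: 0.763
grasp_force: 0.0
```

Request:
{"name": "carry_out", "arguments": {
  "series": "3 -2 15 0 0 0 66; 3 -2 45 0 0 0 66; 3 -2 70 0 0 0 66; 3 -2 80 0 0 0 66; 3 -2 80 0 0 0 66"
}}

```text
time_s: 12.2
tcp_pos: [0.4625, 0.2046, 0.0604]
tool_rot: [[0.007, 1.0, -0.004], [1.0, -0.007, -0.001], [-0.001, -0.004, -1.0]]
force: [-0.7, -0.7, -0.7]
finger_gap: 0.757
grasp_force: 0.0
```

Request:
{"name": "carry_out", "arguments": {
  "series": "0 0 0 0 0 0 60; 0 0 0 0 0 0 54; 0 0 0 0 0 0 46; 0 0 0 0 0 0 36; 0 0 0 0 0 0 36"
}}

```text
time_s: 12.62
tcp_pos: [0.4647, 0.206, 0.0632]
tool_rot: [[0.006, 1.0, 0.002], [1.0, -0.006, -0.0], [-0.0, 0.002, -1.0]]
force: [-0.9, 0.1, 4.2]
finger_gap: 0.492
grasp_force: 30.0
```

Request:
{"name": "carry_out", "arguments": {
  "series": "0 0 0 0 0 0 36; 0 0 -20 0 0 0 36; 0 0 -50 0 0 0 36; 0 0 -80 0 0 0 36; 0 0 -80 0 0 0 36"
}}

```text
time_s: 13.03
tcp_pos: [0.4671, 0.2079, 0.1473]
tool_rot: [[0.005, 1.0, 0.008], [1.0, -0.006, 0.002], [0.002, 0.008, -1.0]]
force: [1.6, 1.8, -1.8]
finger_gap: 0.49
grasp_force: 30.0
```

Request:
{"name": "carry_out", "arguments": {
  "series": "-30 0 0 0 0 0 36; -70 -2 0 0 0 0 36; -110 -4 0 0 0 0 36; -150 -5 0 0 0 0 36; -190 -5 0 0 0 0 36"
}}

```text
time_s: 13.45
tcp_pos: [0.4569, 0.0139, 0.1419]
tool_rot: [[0.006, 1.0, -0.0], [1.0, -0.006, -0.001], [-0.001, -0.0, -1.0]]
force: [1.5, 0.0, -2.0]
finger_gap: 0.494
grasp_force: 30.0
```

Request:
{"name": "carry_out", "arguments": {
  "series": "-40 0 0 0 0 0 36; -80 -2 0 0 0 0 36; -120 -4 0 0 0 0 36; -160 -5 0 0 0 0 36; -200 -5 0 0 0 0 36"
}}

```text
time_s: 13.87
tcp_pos: [0.4506, -0.186, 0.1417]
tool_rot: [[0.006, 1.0, -0.001], [1.0, -0.006, -0.001], [-0.001, -0.001, -1.0]]
force: [1.2, 0.3, -0.9]
finger_gap: 0.487
grasp_force: 30.0
```

Request:
{"name": "carry_out", "arguments": {
  "series": "-40 0 0 0 0 0 36; -80 -2 0 0 0 0 36; -115 -2 0 0 0 0 36; -133 -2 0 0 0 0 36; -133 -2 0 0 0 0 36"
}}

```text
time_s: 14.28
tcp_pos: [0.4469, -0.3223, 0.141]
tool_rot: [[0.013, 1.0, -0.001], [1.0, -0.013, -0.0], [-0.0, -0.001, -1.0]]
force: [-0.3, 0.4, -1.2]
finger_gap: 0.488
grasp_force: 30.0
```

Request:
{"name": "carry_out", "arguments": {
  "series": "0 0 0 0 0 0 36; 0 0 10 0 0 0 36; 0 0 30 0 0 0 36; 0 0 55 0 0 0 36; 0 0 65 0 0 0 36"
}}

```text
time_s: 14.7
tcp_pos: [0.4475, -0.3136, 0.0739]
tool_rot: [[0.003, 1.0, -0.004], [1.0, -0.003, 0.003], [0.003, -0.004, -1.0]]
force: [-0.6, 0.4, -2.4]
finger_gap: 0.492
grasp_force: 30.0
```

Request:
{"name": "carry_out", "arguments": {
  "series": "0 0 0 0 0 0 36; 0 0 0 0 0 0 36; 0 0 0 0 0 0 36; 0 0 0 0 0 0 36; 0 0 0 0 0 0 36"
}}

```text
time_s: 15.12
tcp_pos: [0.4498, -0.3175, 0.0786]
tool_rot: [[0.006, 1.0, 0.002], [1.0, -0.006, -0.002], [-0.002, 0.002, -1.0]]
force: [-0.9, 1.1, -0.2]
finger_gap: 0.488
grasp_force: 30.0
```

Settled at z 0.0786; contact is expected near 0.070.

Request:
{"name": "carry_out", "arguments": {
  "series": "0 3 3 0 0 0 36; 0 3 5 0 0 0 36; 0 3 7 0 0 0 36; 0 3 7 0 0 0 36; 0 3 7 0 0 0 36"
}}

```text
time_s: 15.53
tcp_pos: [0.4521, -0.3171, 0.0702]
tool_rot: [[0.006, 1.0, 0.0], [1.0, -0.006, -0.0], [-0.0, 0.0, -1.0]]
force: [-0.4, -0.2, -1.7]
finger_gap: 0.489
grasp_force: 30.0
```

Request:
{"name": "carry_out", "arguments": {
  "series": "0 0 1 0 0 0 36; 0 0 1 0 0 0 36; 0 0 1 0 0 0 36; 0 0 1 0 0 0 36"
}}

```text
time_s: 15.87
tcp_pos: [0.4522, -0.3174, 0.0702]
tool_rot: [[0.006, 1.0, 0.0], [1.0, -0.006, -0.001], [-0.001, 0.0, -1.0]]
force: [-1.1, 1.0, 5.1]
finger_gap: 0.489
grasp_force: 30.0
```

Request:
{"name": "carry_out", "arguments": {
  "series": "0 0 0 0 0 0 46; 0 0 0 0 0 0 56; 0 0 0 0 0 0 66; 0 0 0 0 0 0 66; 0 0 0 0 0 0 66"
}}

```text
time_s: 16.28
tcp_pos: [0.4519, -0.317, 0.069]
tool_rot: [[0.006, 1.0, -0.0], [1.0, -0.006, 0.0], [0.0, -0.0, -1.0]]
force: [0.0, -0.0, 0.7]
finger_gap: 0.719
grasp_force: 0.0
```

Request:
{"name": "carry_out", "arguments": {
  "series": "0 0 -20 0 0 0 66; 0 0 -60 0 0 0 66; 0 0 -90 0 0 0 66; 40 0 -90 0 0 0 66; 79 0 -90 0 0 0 66"
}}

```text
time_s: 16.7
tcp_pos: [0.4536, -0.2396, 0.1613]
tool_rot: [[0.011, 1.0, 0.004], [1.0, -0.011, -0.002], [-0.002, 0.004, -1.0]]
force: [1.0, 1.9, -0.2]
finger_gap: 0.761
grasp_force: 0.0
```

Request:
{"name": "carry_out", "arguments": {
  "series": "40 2 0 0 0 0 66; 80 4 0 0 0 0 66; 120 7 0 0 0 0 66; 160 10 0 0 0 0 66; 200 13 0 0 0 0 66"
}}

```text
time_s: 17.12
tcp_pos: [0.4663, -0.0363, 0.1593]
tool_rot: [[0.006, 1.0, 0.0], [1.0, -0.006, -0.001], [-0.001, 0.0, -1.0]]
force: [1.4, 0.1, -0.5]
finger_gap: 0.762
grasp_force: 0.0
```

Request:
{"name": "carry_out", "arguments": {
  "series": "38 10 0 0 0 0 66; 76 20 0 0 0 0 66; 114 30 0 0 0 0 66; 152 40 0 0 0 0 66; 190 50 0 0 0 0 66"
}}

```text
time_s: 17.53
tcp_pos: [0.5181, 0.1531, 0.1594]
tool_rot: [[0.007, 1.0, 0.001], [1.0, -0.007, -0.001], [-0.001, 0.001, -1.0]]
force: [-0.1, -1.2, 0.7]
finger_gap: 0.756
grasp_force: 0.0
```

Request:
{"name": "carry_out", "arguments": {
  "series": "38 0 0 0 0 0 66; 76 0 0 0 0 0 66; 110 0 0 0 0 0 66; 110 0 0 0 0 0 66; 110 0 0 0 0 0 66"
}}

```text
time_s: 17.95
tcp_pos: [0.5169, 0.2647, 0.159]
tool_rot: [[-0.0, 1.0, -0.001], [1.0, 0.0, 0.001], [0.001, -0.001, -1.0]]
force: [-0.6, 0.3, 0.3]
finger_gap: 0.755
grasp_force: 0.0
```

Request:
{"name": "carry_out", "arguments": {
  "series": "0 0 0 0 0 0 66; 0 0 0 0 0 0 66; 0 0 0 0 0 0 66"
}}

```text
time_s: 18.2
tcp_pos: [0.5191, 0.2593, 0.1591]
tool_rot: [[0.009, 1.0, 0.0], [1.0, -0.009, -0.001], [-0.001, 0.0, -1.0]]
force: [-0.0, -0.3, 0.5]
finger_gap: 0.757
grasp_force: 0.0
```

Request:
{"name": "carry_out", "arguments": {
  "series": "2 -3 15 0 0 0 66; 2 -3 45 0 0 0 66; 2 -3 75 0 0 0 66; 2 -3 91 0 0 0 66; 2 -3 91 0 0 0 66"
}}

```text
time_s: 18.62
tcp_pos: [0.5134, 0.26, 0.0644]
tool_rot: [[0.008, 1.0, -0.006], [1.0, -0.008, -0.004], [-0.004, -0.006, -1.0]]
force: [-0.7, -0.6, -0.1]
finger_gap: 0.76
grasp_force: 0.0
```

Request:
{"name": "carry_out", "arguments": {
  "series": "0 0 0 0 0 0 60; 0 0 0 0 0 0 54; 0 0 0 0 0 0 46; 0 0 0 0 0 0 36; 0 0 0 0 0 0 36"
}}

```text
time_s: 19.03
tcp_pos: [0.516, 0.2639, 0.0695]
tool_rot: [[0.006, 1.0, 0.002], [1.0, -0.006, 0.0], [0.0, 0.002, -1.0]]
force: [-0.7, 0.1, 4.2]
finger_gap: 0.508
grasp_force: 30.0
```

Request:
{"name": "carry_out", "arguments": {
  "series": "0 0 0 0 0 0 36; 0 0 -20 0 0 0 36; 0 0 -50 0 0 0 36; 0 0 -85 0 0 0 36; 0 0 -85 0 0 0 36"
}}

```text
time_s: 19.45
tcp_pos: [0.5184, 0.2663, 0.1596]
tool_rot: [[0.005, 1.0, 0.009], [1.0, -0.006, 0.004], [0.004, 0.009, -1.0]]
force: [0.2, 1.4, -0.6]
finger_gap: 0.51
grasp_force: 30.0
```

Request:
{"name": "carry_out", "arguments": {
  "series": "-30 -8 0 0 0 0 36; -68 -18 0 0 0 0 36; -106 -28 0 0 0 0 36; -144 -36 0 0 0 0 36; -184 -42 0 0 0 0 36"
}}

```text
time_s: 19.87
tcp_pos: [0.4712, 0.0788, 0.1529]
tool_rot: [[0.004, 1.0, 0.0], [1.0, -0.004, -0.001], [-0.001, 0.0, -1.0]]
force: [0.3, -0.1, -1.3]
finger_gap: 0.507
grasp_force: 30.0
```

Request:
{"name": "carry_out", "arguments": {
  "series": "-40 -5 0 0 0 0 36; -80 -8 0 0 0 0 36; -120 -11 0 0 0 0 36; -160 -14 0 0 0 0 36; -200 -14 0 0 0 0 36"
}}

```text
time_s: 20.28
tcp_pos: [0.4561, -0.1222, 0.1534]
tool_rot: [[0.006, 1.0, 0.0], [1.0, -0.006, -0.002], [-0.002, 0.0, -1.0]]
force: [0.9, -0.5, -0.7]
finger_gap: 0.509
grasp_force: 30.0
```

Request:
{"name": "carry_out", "arguments": {
  "series": "-40 0 0 0 0 0 36; -80 0 0 0 0 0 36; -115 0 0 0 0 0 36; -131 0 0 0 0 0 36; -131 0 0 0 0 0 36"
}}

```text
time_s: 20.7
tcp_pos: [0.4551, -0.256, 0.1526]
tool_rot: [[0.013, 1.0, -0.0], [1.0, -0.013, -0.001], [-0.001, -0.0, -1.0]]
force: [-1.0, -0.5, -1.7]
finger_gap: 0.513
grasp_force: 30.0
```

Request:
{"name": "carry_out", "arguments": {
  "series": "0 0 0 0 0 0 36; 0 0 10 0 0 0 36; 0 0 30 0 0 0 36; 0 0 55 0 0 0 36; 0 0 68 0 0 0 36"
}}

```text
time_s: 21.12
tcp_pos: [0.4554, -0.2481, 0.0825]
tool_rot: [[0.002, 1.0, -0.002], [1.0, -0.002, 0.002], [0.002, -0.002, -1.0]]
force: [-0.6, 0.3, -0.7]
finger_gap: 0.51
grasp_force: 30.0
```

Request:
{"name": "carry_out", "arguments": {
  "series": "0 0 0 0 0 0 36; 0 0 0 0 0 0 36; 0 0 0 0 0 0 36; 0 0 0 0 0 0 36; 0 0 0 0 0 0 36"
}}

```text
time_s: 21.53
tcp_pos: [0.4572, -0.2513, 0.0864]
tool_rot: [[0.005, 1.0, 0.002], [1.0, -0.005, -0.002], [-0.002, 0.002, -1.0]]
force: [-0.1, -0.1, -1.1]
finger_gap: 0.509
grasp_force: 30.0
```

Request:
{"name": "carry_out", "arguments": {
  "series": "0 0 3 0 0 0 36; 0 0 6 0 0 0 36; 0 0 9 0 0 0 36; 0 0 9 0 0 0 36; 0 0 9 0 0 0 36"
}}

```text
time_s: 21.95
tcp_pos: [0.4565, -0.2513, 0.0765]
tool_rot: [[0.006, 1.0, 0.0], [1.0, -0.006, -0.0], [-0.0, 0.0, -1.0]]
force: [-0.2, -0.3, 3.8]
finger_gap: 0.508
grasp_force: 30.0
```

Request:
{"name": "carry_out", "arguments": {
  "series": "0 0 1 0 0 0 36; 0 0 2 0 0 0 36; 0 0 2 0 0 0 36; 0 0 2 0 0 0 36"
}}

```text
time_s: 22.28
tcp_pos: [0.4567, -0.252, 0.0764]
tool_rot: [[0.006, 1.0, 0.0], [1.0, -0.006, -0.002], [-0.002, 0.0, -1.0]]
force: [-4.8, 0.4, 15.3]
finger_gap: 0.509
grasp_force: 30.1
```

Request:
{"name": "carry_out", "arguments": {
  "series": "0 0 -2 0 0 0 36; 0 0 -2 0 0 0 46; 0 0 -2 0 0 0 56; 0 0 -2 0 0 0 68; 0 0 -2 0 0 0 68"
}}

```text
time_s: 22.7
tcp_pos: [0.4562, -0.2509, 0.0758]
tool_rot: [[0.006, 1.0, -0.0], [1.0, -0.006, 0.0], [0.0, -0.0, -1.0]]
force: [0.0, 0.7, -0.0]
finger_gap: 0.673
grasp_force: 0.0
```

Request:
{"name": "carry_out", "arguments": {
  "series": "0 0 0 0 0 0 68; 0 0 -20 0 0 0 68; 0 0 -60 0 0 0 68; 0 0 -90 0 0 0 68; 40 0 -90 0 0 0 68"
}}

```text
time_s: 23.12
tcp_pos: [0.4593, -0.2201, 0.1721]
tool_rot: [[0.017, 1.0, 0.009], [1.0, -0.017, -0.008], [-0.008, 0.009, -1.0]]
force: [1.9, -0.5, 0.9]
finger_gap: 0.777
grasp_force: 0.0
```

Request:
{"name": "carry_out", "arguments": {
  "series": "40 2 0 0 0 0 68; 80 4 0 0 0 0 68; 120 7 0 0 0 0 68; 160 10 0 0 0 0 68; 200 10 0 0 0 0 68"
}}

```text
time_s: 23.53
tcp_pos: [0.4679, -0.0093, 0.1664]
tool_rot: [[0.006, 1.0, 0.001], [1.0, -0.006, -0.001], [-0.001, 0.001, -1.0]]
force: [0.3, 0.7, 0.1]
finger_gap: 0.784
grasp_force: 0.0
```

Run:
```python
from fit import *
F=[bot.grab_frame(n) for n in("scene","top")]
cv2.imwrite('pics/s3.png',np.hstack([cv2.resize(F[0]['img'][130:350,210:450],(480,440)),cv2.resize(F[1]['img'][160:260,185:265],(320,400))[0:400].copy() if 0 else cv2.resize(F[1]['img'][160:270,185:265],(320,440))]))
drum=np.vstack([cyl(.026,.026,.005),cyl(.015,.02,.043)])
for i in(0,1):
    m,c=sil(F[i],'egg_timer')
    if m is not None: print('timer',i,c,fit([(F[i],m,None)],drum,(.541,.2)))
    for j,h,r in(('red',.109,.0225),('yellow',.1,.022),('green',.106,.023)):
        m,c=sil(F[i],'jar_'+j)
        if m is not None: print(j,i,round(c,2),fit([(F[i],m,None)],cyl(r,h,.012),dict(red=(.45,-.381),yellow=(.452,-.317),green=(.456,-.252))[j]))
print(bot.observe()['tcp_pos'])
```

```text
timer 0 0.68 (array([0.54139584, 0.19874422]), np.float64(0.8864599894011658))
red 0 0.78 (array([ 0.44476218, -0.38296002]), np.float64(0.18256880733944952))
yellow 0 0.56 (array([ 0.44931676, -0.31771749]), np.float64(0.12893557422969187))
green 0 0.87 (array([ 0.4536002 , -0.25430895]), np.float64(0.06309847015729368))
timer 1 0.73 (array([0.5410207 , 0.20125414]), np.float64(0.08271717355672918))
red 1 0.78 (array([ 0.44721735, -0.37983073]), np.float64(0.15872161754514696))
yellow 1 0.56 (array([ 0.4515343 , -0.31320676]), np.float64(0.1599836222191893))
green 1 0.81 (array([ 0.45387961, -0.24980864]), np.float64(0.07097082735533237))
[ 0.46770514 -0.0124119   0.16606853]
```

View pics/s3.png

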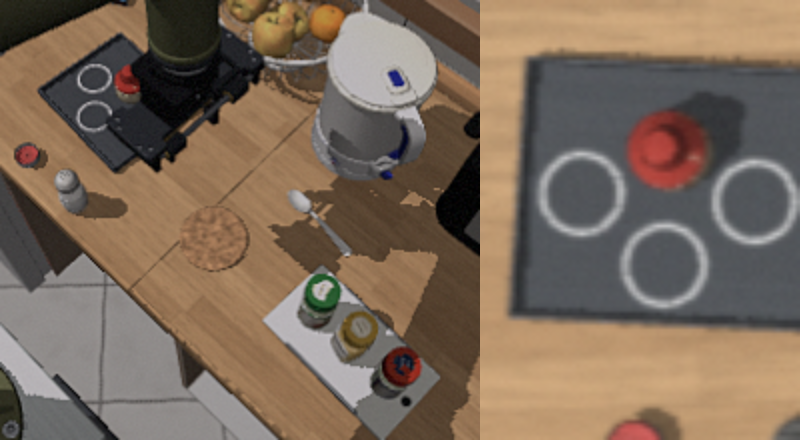

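Request:
{"name": "carry_out", "arguments": {
  "series": "38 13 0 0 0 0 68; 76 26 0 0 0 0 68; 114 39 0 0 0 0 68; 152 52 0 0 0 0 68; 190 65 0 0 0 0 68"
}}

```text
time_s: 24.45
tcp_pos: [0.5349, 0.1787, 0.1659]
tool_rot: [[0.009, 1.0, -0.0], [1.0, -0.009, -0.0], [-0.0, -0.0, -1.0]]
force: [1.6, 0.2, 0.5]
finger_gap: 0.783
grasp_force: 0.0
```

Request:
{"name": "carry_out", "arguments": {
  "series": "22 8 0 0 0 0 68; 22 7 0 0 0 0 68; 22 7 0 0 0 0 68; 22 7 30 0 0 0 68; 22 7 60 0 0 0 68"
}}

```text
time_s: 24.87
tcp_pos: [0.5429, 0.1983, 0.1068]
tool_rot: [[0.009, 1.0, 0.004], [1.0, -0.009, -0.001], [-0.001, 0.004, -1.0]]
force: [0.3, 0.0, -0.1]
finger_gap: 0.782
grasp_force: 0.0
```

Request:
{"name": "carry_out", "arguments": {
  "series": "0 0 10 0 0 0 68; 0 0 20 0 0 0 68; 0 0 20 0 0 0 68; 0 0 20 0 0 0 68; 0 0 20 0 0 0 68"
}}

```text
time_s: 25.28
tcp_pos: [0.5421, 0.2005, 0.0878]
tool_rot: [[0.007, 1.0, 0.002], [1.0, -0.007, 0.0], [0.0, 0.002, -1.0]]
force: [0.2, -0.1, 0.7]
finger_gap: 0.779
grasp_force: 0.0
```

Request:
{"name": "carry_out", "arguments": {
  "series": "0 -1 15 0 0 0 68; 0 -1 30 0 0 0 68; 0 -1 45 0 0 0 68; 0 -1 60 0 0 0 68; 0 -1 65 0 0 0 68"
}}

```text
time_s: 25.7
tcp_pos: [0.5384, 0.1996, 0.0184]
tool_rot: [[0.006, 1.0, -0.004], [1.0, -0.006, -0.001], [-0.001, -0.004, -1.0]]
force: [-0.1, 0.0, 0.0]
finger_gap: 0.785
grasp_force: 0.0
```

Request:
{"name": "carry_out", "arguments": {
  "series": "0 0 0 0 0 0 68; 0 0 3 0 0 0 68; 0 0 5 0 0 0 68; 0 0 8 0 0 0 68; 0 0 8 0 0 0 68"
}}

```text
time_s: 26.12
tcp_pos: [0.54, 0.2004, 0.0131]
tool_rot: [[0.006, 1.0, 0.0], [1.0, -0.006, -0.0], [-0.0, 0.0, -1.0]]
force: [-0.2, -0.1, 0.1]
finger_gap: 0.787
grasp_force: 0.0
```

Request:
{"name": "carry_out", "arguments": {
  "series": "0 0 0 0 0 0 68; 0 0 0 0 0 0 68; 0 0 0 0 0 0 68"
}}

```text
time_s: 26.37
tcp_pos: [0.5402, 0.2005, 0.0135]
tool_rot: [[0.006, 1.0, 0.0], [1.0, -0.006, -0.0], [-0.0, 0.0, -1.0]]
force: [-0.5, -0.2, -0.2]
finger_gap: 0.781
grasp_force: 0.0
```

Request:
{"name": "carry_out", "arguments": {
  "series": "0 0 2 0 0 0 68; 0 0 5 0 0 0 68; 0 0 5 0 0 0 68; 0 0 5 0 0 0 62; 0 0 5 0 0 0 56"
}}

```text
time_s: 26.78
tcp_pos: [0.5399, 0.2004, 0.0081]
tool_rot: [[0.006, 1.0, -0.0], [1.0, -0.006, -0.0], [-0.0, -0.0, -1.0]]
force: [0.6, -1.2, -0.2]
finger_gap: 0.704
grasp_force: 0.0
```

Request:
{"name": "carry_out", "arguments": {
  "series": "0 0 0 0 0 0 50; 0 0 0 0 0 0 42; 0 0 0 0 0 0 42; 0 0 0 0 0 0 42; 0 0 0 0 0 0 42"
}}

```text
time_s: 27.2
tcp_pos: [0.5401, 0.2005, 0.0083]
tool_rot: [[0.006, 1.0, 0.0], [1.0, -0.006, 0.0], [0.0, 0.0, -1.0]]
force: [-0.6, -0.1, 0.2]
finger_gap: 0.549
grasp_force: 30.0
```

Request:
{"name": "carry_out", "arguments": {
  "series": "0 0 -5 0 0 0 42; 0 0 -20 0 0 0 42; 0 0 -45 0 0 0 42; 0 0 -60 0 0 0 42; 0 0 -60 0 0 0 42"
}}

```text
time_s: 27.62
tcp_pos: [0.5427, 0.202, 0.0728]
tool_rot: [[0.006, 1.0, 0.007], [1.0, -0.006, 0.002], [0.002, 0.007, -1.0]]
force: [0.6, 0.5, -0.3]
finger_gap: 0.546
grasp_force: 30.0
```

Request:
{"name": "carry_out", "arguments": {
  "series": "-10 -5 -10 0 0 0 42; -45 -12 -10 0 0 0 42; -80 -20 -10 0 0 0 42; -115 -30 -10 0 0 0 42; -150 -40 -10 0 0 0 42"
}}

```text
time_s: 28.03
tcp_pos: [0.4983, 0.0493, 0.0781]
tool_rot: [[0.005, 1.0, -0.0], [1.0, -0.005, -0.0], [-0.0, -0.0, -1.0]]
force: [-0.0, -0.3, -0.2]
finger_gap: 0.552
grasp_force: 30.0
```

Run:
```python
from h import *
f=bot.grab_frame("scene"); g=bot.grab_frame("top")
cv2.imwrite('pics/s4.png',np.hstack([cv2.resize(f['img'][140:280,220:360],(480,480),interpolation=cv2.INTER_CUBIC),cv2.resize(g['img'][170:270,230:310],(320,480))[:480]])[:, :800])
s=bot.observe();print(s['tcp_pos'],s['grasp_force'],s['finger_gap'])
for u,v,n in((210.5,208.25,'L'),(253.75,210.25,'R'),(231,226.25,'F')): print(n,onz(g,u-.4,v-.4,.005))
```

```text
[0.49760132 0.04207497 0.07735324] 29.99871023464948 0.5440759610880129
L [0.5151315  0.26297605 0.005     ]
R [0.50652001 0.14774292 0.005     ]
F [0.46561313 0.20903831 0.005     ]
```

View pics/s4.png

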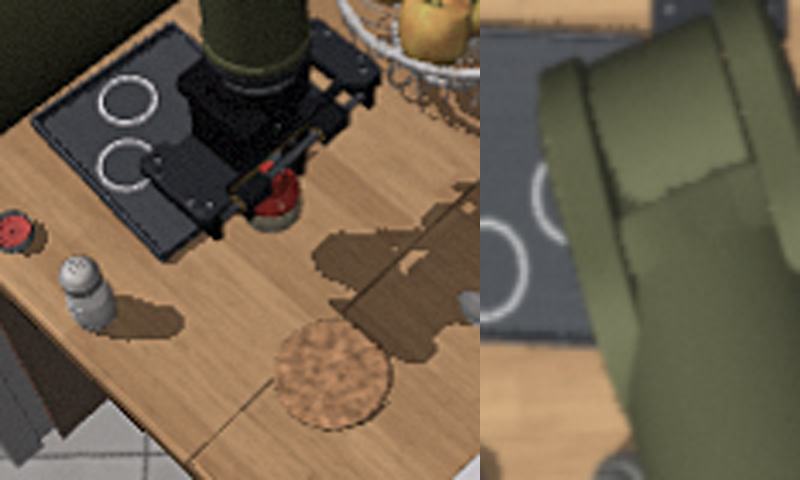

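Request:
{"name": "carry_out", "arguments": {
  "series": "-30 -14 0 0 0 0 42; -60 -28 0 0 0 0 42; -95 -42 0 0 0 0 42; -117 -51 0 0 0 0 42; -117 -51 0 0 0 0 42"
}}

```text
time_s: 28.55
tcp_pos: [0.4451, -0.0717, 0.0779]
tool_rot: [[0.014, 1.0, -0.002], [1.0, -0.014, -0.004], [-0.004, -0.002, -1.0]]
force: [1.1, -1.4, -0.8]
finger_gap: 0.548
grasp_force: 30.0
```

Request:
{"name": "carry_out", "arguments": {
  "series": "0 0 5 0 0 0 42; 0 0 20 0 0 0 42; 0 0 35 0 0 0 42; 0 0 45 0 0 0 42; 0 0 45 0 0 0 42"
}}

```text
time_s: 28.97
tcp_pos: [0.4461, -0.0638, 0.0313]
tool_rot: [[0.003, 1.0, -0.003], [1.0, -0.003, 0.003], [0.003, -0.003, -1.0]]
force: [-0.4, -1.1, -1.6]
finger_gap: 0.55
grasp_force: 30.0
```

Request:
{"name": "carry_out", "arguments": {
  "series": "0 0 0 0 0 0 42; 0 0 0 0 0 0 42; 0 0 0 0 0 0 42; 0 0 0 0 0 0 42"
}}

```text
time_s: 29.3
tcp_pos: [0.4481, -0.0661, 0.0339]
tool_rot: [[0.006, 1.0, 0.001], [1.0, -0.006, -0.001], [-0.001, 0.001, -1.0]]
force: [-0.4, -0.2, -1.2]
finger_gap: 0.544
grasp_force: 30.0
```

Request:
{"name": "carry_out", "arguments": {
  "series": "-6 -2 8 0 0 0 42; -6 -2 16 0 0 0 42; -6 -2 20 0 0 0 42; -6 -2 20 0 0 0 42; -6 -2 20 0 0 0 42"
}}

```text
time_s: 29.72
tcp_pos: [0.4449, -0.0717, 0.0127]
tool_rot: [[0.006, 1.0, -0.001], [1.0, -0.006, 0.001], [0.001, -0.001, -1.0]]
force: [-0.9, 0.6, -0.6]
finger_gap: 0.549
grasp_force: 30.0
```

Request:
{"name": "carry_out", "arguments": {
  "series": "0 0 1 0 0 0 42; 0 0 3 0 0 0 42; 0 0 4 0 0 0 42; 0 0 4 0 0 0 42; 0 0 4 0 0 0 42"
}}

```text
time_s: 30.13
tcp_pos: [0.4454, -0.072, 0.0093]
tool_rot: [[0.006, 1.0, 0.0], [1.0, -0.006, -0.0], [-0.0, 0.0, -1.0]]
force: [0.8, -0.9, -0.3]
finger_gap: 0.549
grasp_force: 30.0
```

Request:
{"name": "carry_out", "arguments": {
  "series": "0 0 1 0 0 0 42; 0 0 1 0 0 0 42; 0 0 1 0 0 0 52; 0 0 1 0 0 0 60; 0 0 1 0 0 0 70"
}}

```text
time_s: 30.55
tcp_pos: [0.4456, -0.0721, 0.0083]
tool_rot: [[0.006, 1.0, 0.0], [1.0, -0.006, -0.0], [-0.0, 0.0, -1.0]]
force: [-0.3, 0.5, 0.5]
finger_gap: 0.671
grasp_force: 0.0
```

Request:
{"name": "carry_out", "arguments": {
  "series": "0 0 0 0 0 0 70; 0 0 0 0 0 0 70; 0 0 -10 0 0 0 70; 0 0 -45 0 0 0 70; 0 0 -85 0 0 0 70"
}}

```text
time_s: 30.97
tcp_pos: [0.4433, -0.0707, 0.0929]
tool_rot: [[0.004, 1.0, -0.004], [1.0, -0.004, 0.004], [0.004, -0.004, -1.0]]
force: [1.0, -0.8, 1.5]
finger_gap: 0.803
grasp_force: 0.0
```

Request:
{"name": "carry_out", "arguments": {
  "series": "0 0 -35 0 0 0 66; 0 0 -70 0 0 0 66; -40 0 -70 0 0 0 66; -80 0 -70 0 0 0 66; -120 0 -70 0 0 0 66"
}}

```text
time_s: 31.38
tcp_pos: [0.4453, -0.1936, 0.1654]
tool_rot: [[0.004, 1.0, 0.002], [1.0, -0.004, -0.004], [-0.004, 0.002, -1.0]]
force: [0.8, 0.2, 1.0]
finger_gap: 0.763
grasp_force: 0.0
```

Run:
```python
from fit import *
F=[bot.grab_frame(n) for n in("scene","top")]
cv2.imwrite('pics/s5.png',np.hstack([cv2.resize(F[0]['img'][200:300,270:370],(400,400)),cv2.resize(F[1]['img'][190:270,300:380],(400,400))]))
drum=np.vstack([cyl(.026,.026,.006),cyl(.015,.02,.044)])
for i in(0,1):
    m,c=sil(F[i],'egg_timer')
    if m is not None: print('timer',i,c,fit([(F[i],m,None)],drum,(.446,-.072)))
    mc,c=sil(F[i],'coaster')
    if mc is not None: print('coaster',i,c,fit([(F[i],np.maximum(mc,m) if m is not None else mc,m>0 if m is not None else None)],cyl(.05,.006),(.446,-.072)))
print(bot.observe()['tcp_pos'])
```

```text
timer 0 0.67 (array([ 0.44738295, -0.07287051]), np.float64(0.7434858387799563))
coaster 0 0.59 (array([ 0.44583815, -0.07326216]), np.float64(0.613093093093093))
timer 1 0.51 (array([ 0.44711465, -0.06968445]), np.float64(0.21565711786573366))
coaster 1 0.86 (array([ 0.44561297, -0.07127852]), np.float64(0.050797174215598186))
[ 0.44495721 -0.19050492  0.16348887]
```

View pics/s5.png

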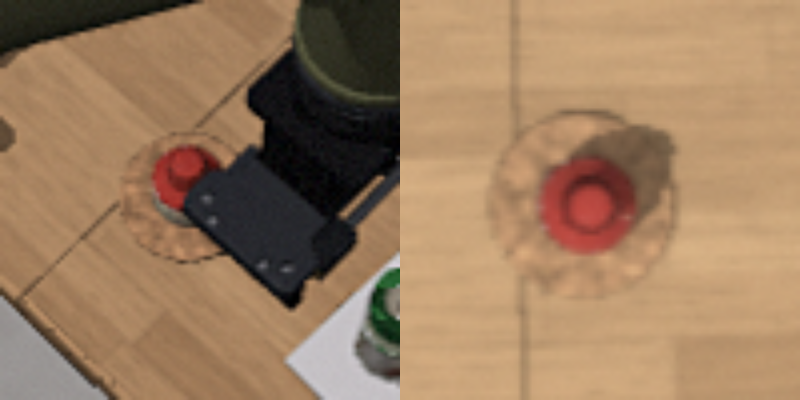

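Request:
{"name": "carry_out", "arguments": {
  "series": "-35 6 0 0 0 0 66; -61 11 0 0 0 0 66; -61 11 0 0 0 0 66; -61 11 15 0 0 0 66; -61 11 30 0 0 0 66"
}}

```text
time_s: 32.1
tcp_pos: [0.4566, -0.2519, 0.1339]
tool_rot: [[0.004, 1.0, 0.002], [1.0, -0.004, -0.001], [-0.001, 0.002, -1.0]]
force: [-0.1, -0.0, -0.2]
finger_gap: 0.758
grasp_force: 0.0
```

Request:
{"name": "carry_out", "arguments": {
  "series": "0 0 0 0 0 0 66; 0 0 0 0 0 0 66; 0 0 0 0 0 0 66; 0 0 0 0 0 0 66"
}}

```text
time_s: 32.43
tcp_pos: [0.4561, -0.2528, 0.1344]
tool_rot: [[0.005, 1.0, 0.001], [1.0, -0.005, -0.001], [-0.001, 0.001, -1.0]]
force: [0.1, -0.6, 0.6]
finger_gap: 0.762
grasp_force: 0.0
```

Request:
{"name": "carry_out", "arguments": {
  "series": "0 0 15 0 0 0 66; 0 0 35 0 0 0 66; 0 0 52 0 0 0 66; 0 0 58 0 0 0 66; 0 0 58 0 0 0 66"
}}

```text
time_s: 32.85
tcp_pos: [0.4546, -0.2525, 0.0745]
tool_rot: [[0.006, 1.0, -0.002], [1.0, -0.006, 0.001], [0.001, -0.002, -1.0]]
force: [-0.1, 0.3, 1.2]
finger_gap: 0.759
grasp_force: 0.0
```

Request:
{"name": "carry_out", "arguments": {
  "series": "0 0 0 0 0 0 60; 0 0 0 0 0 0 54; 0 0 0 0 0 0 46; 0 0 0 0 0 0 36; 0 0 0 0 0 0 36"
}}

```text
time_s: 33.27
tcp_pos: [0.4557, -0.2534, 0.076]
tool_rot: [[0.006, 1.0, 0.001], [1.0, -0.006, -0.001], [-0.001, 0.001, -1.0]]
force: [-0.7, 0.8, 2.8]
finger_gap: 0.509
grasp_force: 30.0
```

Request:
{"name": "carry_out", "arguments": {
  "series": "0 0 0 0 0 0 36; 0 0 -20 0 0 0 36; 0 0 -50 0 0 0 36; 0 0 -85 0 0 0 36; 0 0 -85 0 0 0 36"
}}

```text
time_s: 33.68
tcp_pos: [0.4591, -0.2546, 0.1664]
tool_rot: [[0.006, 1.0, 0.008], [1.0, -0.006, -0.006], [-0.006, 0.008, -1.0]]
force: [2.4, -0.7, -0.6]
finger_gap: 0.508
grasp_force: 30.0
```

Request:
{"name": "carry_out", "arguments": {
  "series": "30 0 0 0 0 0 36; 70 0 0 0 0 0 36; 110 0 0 0 0 0 36; 150 3 0 0 0 0 36; 190 7 0 0 0 0 36"
}}

```text
time_s: 34.1
tcp_pos: [0.4627, -0.0616, 0.1598]
tool_rot: [[0.007, 1.0, -0.0], [1.0, -0.007, -0.001], [-0.001, -0.0, -1.0]]
force: [0.0, 0.1, -0.6]
finger_gap: 0.508
grasp_force: 30.0
```

Request:
{"name": "carry_out", "arguments": {
  "series": "40 8 0 0 0 0 36; 80 16 0 0 0 0 36; 120 24 0 0 0 0 36; 160 32 0 0 0 0 36; 200 40 0 0 0 0 36"
}}

```text
time_s: 34.52
tcp_pos: [0.5048, 0.138, 0.1601]
tool_rot: [[0.007, 1.0, 0.001], [1.0, -0.007, -0.001], [-0.001, 0.001, -1.0]]
force: [0.4, -0.7, -0.5]
finger_gap: 0.507
grasp_force: 30.0
```

Request:
{"name": "carry_out", "arguments": {
  "series": "40 6 0 0 0 0 36; 80 10 0 0 0 0 36; 112 10 0 0 0 0 36; 124 10 0 0 0 0 36; 124 10 0 0 0 0 36"
}}

```text
time_s: 34.93
tcp_pos: [0.5133, 0.2658, 0.1598]
tool_rot: [[-0.002, 1.0, -0.002], [1.0, 0.002, 0.003], [0.003, -0.002, -1.0]]
force: [-0.0, 0.4, -1.4]
finger_gap: 0.511
grasp_force: 30.0
```

Request:
{"name": "carry_out", "arguments": {
  "series": "0 0 0 0 0 0 36; 0 0 10 0 0 0 36; 0 0 35 0 0 0 36; 0 0 60 0 0 0 36; 0 0 70 0 0 0 36"
}}

```text
time_s: 35.35
tcp_pos: [0.5143, 0.2564, 0.0863]
tool_rot: [[0.009, 1.0, -0.004], [1.0, -0.009, -0.004], [-0.004, -0.004, -1.0]]
force: [-0.0, -0.4, -1.6]
finger_gap: 0.507
grasp_force: 30.0
```

Request:
{"name": "carry_out", "arguments": {
  "series": "0 0 0 0 0 0 36; 0 0 0 0 0 0 36; 0 0 0 0 0 0 36; 0 0 0 0 0 0 36; 0 0 0 0 0 0 36"
}}

```text
time_s: 35.77
tcp_pos: [0.5161, 0.2609, 0.0915]
tool_rot: [[0.006, 1.0, 0.002], [1.0, -0.006, 0.001], [0.001, 0.002, -1.0]]
force: [1.0, -0.4, -1.0]
finger_gap: 0.509
grasp_force: 30.0
```

Request:
{"name": "carry_out", "arguments": {
  "series": "0 0 7 0 0 0 36; 0 0 14 0 0 0 36; 0 0 20 0 0 0 36; 0 0 20 0 0 0 36; 0 0 20 0 0 0 36"
}}

```text
time_s: 36.18
tcp_pos: [0.5149, 0.2605, 0.0695]
tool_rot: [[0.005, 1.0, -0.001], [1.0, -0.005, -0.0], [-0.0, -0.001, -1.0]]
force: [-0.3, 0.4, -0.8]
finger_gap: 0.509
grasp_force: 30.0
```

Request:
{"name": "carry_out", "arguments": {
  "series": "0 0 0 0 0 0 36; 0 0 1 0 0 0 36; 0 0 2 0 0 0 36; 0 0 2 0 0 0 36; 0 0 2 0 0 0 36"
}}

```text
time_s: 36.6
tcp_pos: [0.5154, 0.2608, 0.0688]
tool_rot: [[0.006, 1.0, 0.0], [1.0, -0.006, 0.0], [0.0, 0.0, -1.0]]
force: [-1.1, -1.0, 4.4]
finger_gap: 0.512
grasp_force: 30.0
```

Request:
{"name": "carry_out", "arguments": {
  "series": "0 0 0 0 0 0 46; 0 0 0 0 0 0 56; 0 0 0 0 0 0 66; 0 0 0 0 0 0 66; 0 0 0 0 0 0 66"
}}

```text
time_s: 37.02
tcp_pos: [0.5153, 0.2604, 0.068]
tool_rot: [[0.006, 1.0, -0.0], [1.0, -0.006, -0.0], [-0.0, -0.0, -1.0]]
force: [-0.2, -0.5, -0.3]
finger_gap: 0.719
grasp_force: 0.0
```

Request:
{"name": "carry_out", "arguments": {
  "series": "0 0 -20 0 0 0 66; 0 0 -60 0 0 0 66; 0 0 -92 0 0 0 66; -38 -8 -92 0 0 0 66; -76 -20 -92 0 0 0 66"
}}

```text
time_s: 37.43
tcp_pos: [0.4957, 0.1881, 0.1624]
tool_rot: [[-0.001, 1.0, 0.004], [1.0, 0.001, 0.004], [0.004, 0.004, -1.0]]
force: [1.0, -1.7, 0.5]
finger_gap: 0.754
grasp_force: 0.0
```

Request:
{"name": "carry_out", "arguments": {
  "series": "-40 -6 0 0 0 0 66; -80 -12 0 0 0 0 66; -120 -18 0 0 0 0 66; -160 -24 0 0 0 0 66; -200 -30 0 0 0 0 66"
}}

```text
time_s: 37.85
tcp_pos: [0.4631, -0.0172, 0.1603]
tool_rot: [[0.006, 1.0, 0.001], [1.0, -0.006, -0.002], [-0.002, 0.001, -1.0]]
force: [0.1, -0.2, -0.7]
finger_gap: 0.763
grasp_force: 0.0
```

Request:
{"name": "carry_out", "arguments": {
  "series": "-40 -2 0 0 0 0 66; -80 -4 0 0 0 0 66; -120 -6 0 0 0 0 66; -160 -8 0 0 0 0 66; -200 -10 0 0 0 0 66"
}}

```text
time_s: 38.27
tcp_pos: [0.452, -0.2172, 0.1603]
tool_rot: [[0.006, 1.0, -0.0], [1.0, -0.006, -0.001], [-0.001, -0.0, -1.0]]
force: [1.3, 1.0, 0.9]
finger_gap: 0.759
grasp_force: 0.0
```

Request:
{"name": "carry_out", "arguments": {
  "series": "-40 0 0 0 0 0 66; -80 0 0 0 0 0 66; -102 0 0 0 0 0 66; -102 0 0 0 0 0 66; -102 0 20 0 0 0 66"
}}

```text
time_s: 38.68
tcp_pos: [0.4539, -0.3198, 0.1427]
tool_rot: [[0.009, 1.0, 0.005], [1.0, -0.009, -0.003], [-0.003, 0.005, -1.0]]
force: [1.1, -0.2, -0.2]
finger_gap: 0.763
grasp_force: 0.0
```

Request:
{"name": "carry_out", "arguments": {
  "series": "0 0 0 0 0 0 66; 0 0 0 0 0 0 66; 0 0 0 0 0 0 66; 0 0 0 0 0 0 66"
}}

```text
time_s: 39.02
tcp_pos: [0.4526, -0.3167, 0.1412]
tool_rot: [[0.005, 1.0, 0.001], [1.0, -0.005, -0.001], [-0.001, 0.001, -1.0]]
force: [-0.2, -1.0, -0.1]
finger_gap: 0.757
grasp_force: 0.0
```

Run:
```python
from fit import *
F=[bot.grab_frame(n) for n in("scene","top")]
cv2.imwrite('pics/s6.png',np.hstack([cv2.resize(F[0]['img'][130:220,220:320],(440,400)),cv2.resize(F[1]['img'][165:255,190:280],(350,400))]))
for i in(0,1):
    m,c=sil(F[i],'jar_green')
    if m is not None: print(i,c,fit([(F[i],m,None)],cyl(.023,.106,.005),(.515,.262)))
```

```text
0 0.74 (array([0.51680225, 0.25938958]), np.float64(0.059950120399036806))
1 0.83 (array([0.51489286, 0.26025915]), np.float64(0.12281979458450049))
```

View pics/s6.png

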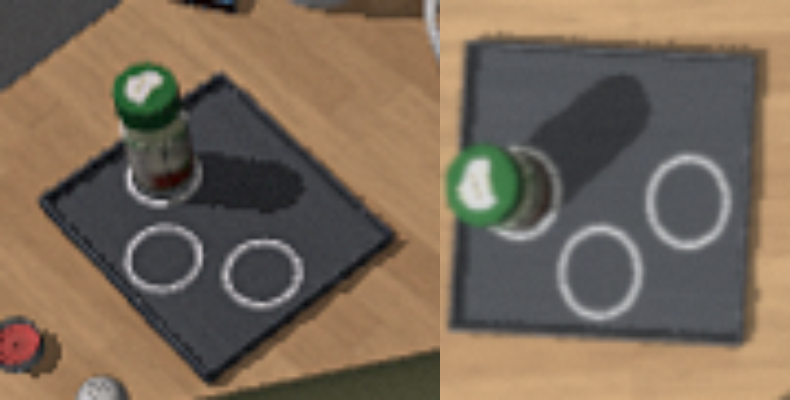

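Request:
{"name": "carry_out", "arguments": {
  "series": "0 0 15 0 0 0 66; 0 0 40 0 0 0 66; 0 0 60 0 0 0 66; 0 0 71 0 0 0 66; 0 0 71 0 0 0 66"
}}

```text
time_s: 39.63
tcp_pos: [0.4503, -0.3161, 0.067]
tool_rot: [[0.006, 1.0, -0.003], [1.0, -0.006, 0.003], [0.003, -0.003, -1.0]]
force: [-0.4, -0.1, -0.1]
finger_gap: 0.762
grasp_force: 0.0
```

Request:
{"name": "carry_out", "arguments": {
  "series": "0 0 0 0 0 0 60; 0 0 0 0 0 0 54; 0 0 0 0 0 0 46; 0 0 0 0 0 0 36; 0 0 0 0 0 0 36"
}}

```text
time_s: 40.05
tcp_pos: [0.4524, -0.3175, 0.0701]
tool_rot: [[0.006, 1.0, 0.001], [1.0, -0.006, -0.001], [-0.001, 0.001, -1.0]]
force: [-0.7, 0.4, 3.1]
finger_gap: 0.49
grasp_force: 30.0
```

Request:
{"name": "carry_out", "arguments": {
  "series": "0 0 0 0 0 0 36; 0 0 -20 0 0 0 36; 0 0 -50 0 0 0 36; 0 0 -85 0 0 0 36; 0 0 -85 0 0 0 36"
}}

```text
time_s: 40.47
tcp_pos: [0.4557, -0.3188, 0.1606]
tool_rot: [[0.006, 1.0, 0.008], [1.0, -0.005, -0.007], [-0.007, 0.008, -1.0]]
force: [0.7, 0.4, -0.7]
finger_gap: 0.49
grasp_force: 30.0
```

Request:
{"name": "carry_out", "arguments": {
  "series": "30 0 0 0 0 0 36; 70 0 0 0 0 0 36; 110 0 0 0 0 0 36; 150 0 0 0 0 0 36; 190 0 0 0 0 0 36"
}}

```text
time_s: 40.88
tcp_pos: [0.4525, -0.1252, 0.1537]
tool_rot: [[0.006, 1.0, -0.001], [1.0, -0.006, -0.0], [-0.0, -0.001, -1.0]]
force: [0.7, -0.2, -0.3]
finger_gap: 0.495
grasp_force: 30.0
```

Request:
{"name": "carry_out", "arguments": {
  "series": "40 2 0 0 0 0 36; 80 4 0 0 0 0 36; 120 6 0 0 0 0 36; 160 8 0 0 0 0 36; 200 10 0 0 0 0 36"
}}

```text
time_s: 41.3
tcp_pos: [0.4637, 0.0744, 0.154]
tool_rot: [[0.006, 1.0, 0.001], [1.0, -0.006, -0.003], [-0.003, 0.001, -1.0]]
force: [0.4, 0.8, -2.0]
finger_gap: 0.487
grasp_force: 30.0
```

Request:
{"name": "carry_out", "arguments": {
  "series": "40 0 0 0 0 0 36; 80 0 0 0 0 0 36; 115 0 0 0 0 0 36; 134 0 0 0 0 0 36; 134 0 0 0 0 0 36"
}}

```text
time_s: 41.72
tcp_pos: [0.4631, 0.2133, 0.1542]
tool_rot: [[-0.003, 1.0, -0.001], [1.0, 0.003, 0.005], [0.005, -0.001, -1.0]]
force: [-0.7, 0.3, -1.4]
finger_gap: 0.489
grasp_force: 30.0
```

Request:
{"name": "carry_out", "arguments": {
  "series": "0 0 0 0 0 0 36; 0 0 10 0 0 0 36; 0 0 35 0 0 0 36; 0 0 60 0 0 0 36; 0 0 72 0 0 0 36"
}}

```text
time_s: 42.13
tcp_pos: [0.4638, 0.2032, 0.0788]
tool_rot: [[0.01, 1.0, -0.004], [1.0, -0.01, -0.003], [-0.003, -0.004, -1.0]]
force: [-0.6, 0.2, -0.6]
finger_gap: 0.492
grasp_force: 30.0
```

Request:
{"name": "carry_out", "arguments": {
  "series": "0 0 0 0 0 0 36; 0 0 0 0 0 0 36; 0 0 0 0 0 0 36; 0 0 0 0 0 0 36; 0 0 0 0 0 0 36"
}}

```text
time_s: 42.55
tcp_pos: [0.466, 0.2071, 0.0834]
tool_rot: [[0.006, 1.0, 0.002], [1.0, -0.006, 0.0], [0.0, 0.002, -1.0]]
force: [0.3, -0.9, -1.5]
finger_gap: 0.49
grasp_force: 30.0
```

Down 20 mm (0.0834 to 0.063).

Request:
{"name": "carry_out", "arguments": {
  "series": "0 0 7 0 0 0 36; 0 0 14 0 0 0 36; 0 0 19 0 0 0 36; 0 0 19 0 0 0 36; 0 0 19 0 0 0 36"
}}

```text
time_s: 42.97
tcp_pos: [0.4649, 0.2071, 0.0628]
tool_rot: [[0.005, 1.0, -0.0], [1.0, -0.005, 0.0], [0.0, -0.0, -1.0]]
force: [-0.2, -0.9, -0.3]
finger_gap: 0.49
grasp_force: 30.0
```

Request:
{"name": "carry_out", "arguments": {
  "series": "0 0 0 0 0 0 36; 0 0 1 0 0 0 36; 0 0 2 0 0 0 36; 0 0 2 0 0 0 36; 0 0 2 0 0 0 36"
}}

```text
time_s: 43.38
tcp_pos: [0.465, 0.2075, 0.0627]
tool_rot: [[0.005, 1.0, -0.0], [1.0, -0.005, -0.001], [-0.001, -0.0, -1.0]]
force: [-4.5, -2.3, 13.8]
finger_gap: 0.494
grasp_force: 30.0
```

Request:
{"name": "carry_out", "arguments": {
  "series": "0 0 -1 0 0 0 36; 0 0 -1 0 0 0 46; 0 0 -1 0 0 0 56; 0 0 -1 0 0 0 66; 0 0 -1 0 0 0 66"
}}

```text
time_s: 43.8
tcp_pos: [0.465, 0.2067, 0.062]
tool_rot: [[0.006, 1.0, -0.0], [1.0, -0.006, -0.0], [-0.0, -0.0, -1.0]]
force: [0.2, 0.0, -0.5]
finger_gap: 0.672
grasp_force: 0.0
```

Request:
{"name": "carry_out", "arguments": {
  "series": "0 0 0 0 0 0 66; 0 0 -20 0 0 0 66; 0 0 -60 0 0 0 66; 0 0 -100 0 0 0 66; -38 0 -100 0 0 0 66"
}}

```text
time_s: 44.22
tcp_pos: [0.4674, 0.1796, 0.1693]
tool_rot: [[-0.007, 1.0, 0.011], [1.0, 0.007, 0.009], [0.009, 0.011, -1.0]]
force: [1.8, 1.8, 1.1]
finger_gap: 0.758
grasp_force: 0.0
```

Request:
{"name": "carry_out", "arguments": {
  "series": "-40 -2 0 0 0 0 66; -80 -4 0 0 0 0 66; -120 -6 0 0 0 0 66; -160 -8 0 0 0 0 66; -200 -9 0 0 0 0 66"
}}

```text
time_s: 44.63
tcp_pos: [0.4541, -0.0336, 0.1626]
tool_rot: [[0.007, 1.0, 0.001], [1.0, -0.007, -0.003], [-0.003, 0.001, -1.0]]
force: [0.7, 0.3, 0.7]
finger_gap: 0.765
grasp_force: 0.0
```

Request:
{"name": "carry_out", "arguments": {
  "series": "-40 0 0 0 0 0 66; -80 0 0 0 0 0 66; -120 0 0 0 0 0 66; -160 0 0 0 0 0 66; -200 0 0 0 0 0 66"
}}

```text
time_s: 45.05
tcp_pos: [0.4531, -0.2332, 0.1622]
tool_rot: [[0.006, 1.0, -0.0], [1.0, -0.006, -0.001], [-0.001, -0.0, -1.0]]
force: [0.8, 0.9, 0.4]
finger_gap: 0.764
grasp_force: 0.0
```

Request:
{"name": "carry_out", "arguments": {
  "series": "-40 0 0 0 0 0 66; -80 0 0 0 0 0 66; -120 0 0 0 0 0 66; -150 0 0 0 0 0 66; -150 0 0 0 0 0 66"
}}

```text
time_s: 45.47
tcp_pos: [0.4497, -0.3894, 0.1608]
tool_rot: [[0.016, 1.0, -0.001], [1.0, -0.016, -0.001], [-0.001, -0.001, -1.0]]
force: [-1.0, -0.1, 0.2]
finger_gap: 0.759
grasp_force: 0.0
```

Request:
{"name": "carry_out", "arguments": {
  "series": "0 0 0 0 0 0 66; 0 0 10 0 0 0 66; 0 0 10 0 0 0 66; 0 0 10 0 0 0 66; 0 0 10 0 0 0 66"
}}

```text
time_s: 45.88
tcp_pos: [0.4529, -0.3798, 0.1523]
tool_rot: [[0.004, 1.0, -0.0], [1.0, -0.004, -0.0], [-0.0, -0.0, -1.0]]
force: [-0.2, 0.1, 0.7]
finger_gap: 0.758
grasp_force: 0.0
```

Run:
```python
from fit import *
F=[bot.grab_frame(n) for n in("scene","top")]
cv2.imwrite('pics/s7.png',np.hstack([cv2.resize(F[0]['img'][130:220,220:320],(440,400)),cv2.resize(F[1]['img'][165:255,190:280],(350,400))]))
for i in(0,1):
    m,c=sil(F[i],'jar_yellow')
    if m is not None: print(i,c,fit([(F[i],m,None)],cyl(.022,.1,.005),(.465,.206)))
print(bot.observe()['tcp_pos'],bot.observe()['joint_pos'])
```

```text
0 0.61 (array([0.46524044, 0.20434364]), np.float64(0.08163992869875222))
1 0.58 (array([0.46515736, 0.20676483]), np.float64(0.09602789569436021))
[ 0.45277072 -0.38085151  0.15262795] [ 1.35923979  0.33231123 -0.85281505  1.64019627  0.25943514  1.28688819
  0.45501891]
```

View pics/s7.png

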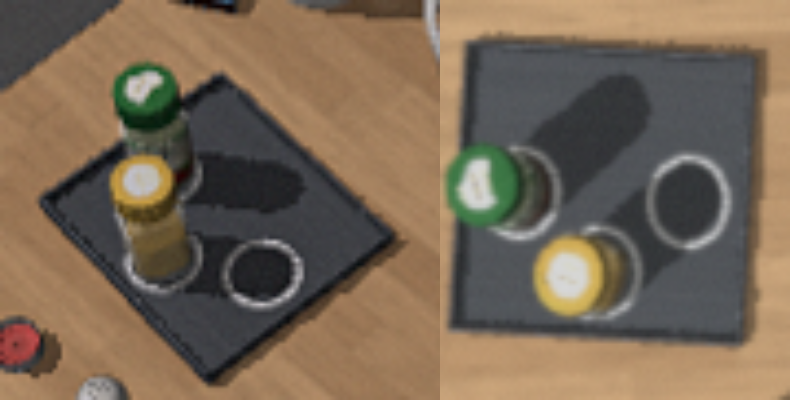

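Request:
{"name": "carry_out", "arguments": {
  "series": "0 0 15 0 0 0 66; 0 0 40 0 0 0 66; 0 0 60 0 0 0 66; 0 0 70 0 0 0 66; 0 0 70 0 0 0 66"
}}

```text
time_s: 46.5
tcp_pos: [0.4511, -0.38, 0.08]
tool_rot: [[0.006, 1.0, -0.003], [1.0, -0.006, 0.003], [0.003, -0.003, -1.0]]
force: [-0.2, 0.7, 0.7]
finger_gap: 0.757
grasp_force: 0.0
```

Request:
{"name": "carry_out", "arguments": {
  "series": "0 0 0 0 0 0 60; 0 0 0 0 0 0 54; 0 0 0 0 0 0 46; 0 0 0 0 0 0 36; 0 0 0 0 0 0 36"
}}

```text
time_s: 46.92
tcp_pos: [0.4529, -0.3815, 0.0832]
tool_rot: [[0.006, 1.0, 0.001], [1.0, -0.006, -0.001], [-0.001, 0.001, -1.0]]
force: [-1.8, -0.4, 2.5]
finger_gap: 0.494
grasp_force: 30.0
```

Request:
{"name": "carry_out", "arguments": {
  "series": "0 0 0 0 0 0 36; 0 0 -20 0 0 0 36; 0 0 -50 0 0 0 36; 0 0 -85 0 0 0 36; 0 0 -85 0 0 0 36"
}}

```text
time_s: 47.33
tcp_pos: [0.4562, -0.3829, 0.174]
tool_rot: [[0.006, 1.0, 0.008], [1.0, -0.006, -0.007], [-0.007, 0.008, -1.0]]
force: [1.7, -0.7, -0.9]
finger_gap: 0.492
grasp_force: 29.9
```

Request:
{"name": "carry_out", "arguments": {
  "series": "30 0 0 0 0 0 36; 70 0 0 0 0 0 36; 110 0 0 0 0 0 36; 150 0 0 0 0 0 36; 190 0 0 0 0 0 36"
}}

```text
time_s: 47.75
tcp_pos: [0.4534, -0.1891, 0.1669]
tool_rot: [[0.006, 1.0, -0.0], [1.0, -0.006, -0.0], [-0.0, -0.0, -1.0]]
force: [1.2, -0.1, -0.5]
finger_gap: 0.496
grasp_force: 29.9
```

Request:
{"name": "carry_out", "arguments": {
  "series": "40 5 0 0 0 0 36; 80 10 0 0 0 0 36; 120 16 0 0 0 0 36; 160 22 0 0 0 0 36; 200 28 0 0 0 0 36"
}}

```text
time_s: 48.17
tcp_pos: [0.4827, 0.0105, 0.1673]
tool_rot: [[0.006, 1.0, 0.001], [1.0, -0.006, -0.003], [-0.003, 0.001, -1.0]]
force: [1.1, -0.3, -1.0]
finger_gap: 0.493
grasp_force: 29.9
```

Request:
{"name": "carry_out", "arguments": {
  "series": "38 8 0 0 0 0 36; 76 16 0 0 0 0 36; 112 23 0 0 0 0 36; 136 23 0 0 0 0 36; 136 23 0 0 0 0 36"
}}

```text
time_s: 48.58
tcp_pos: [0.5053, 0.1525, 0.1675]
tool_rot: [[-0.004, 1.0, 0.0], [1.0, 0.004, 0.005], [0.005, 0.0, -1.0]]
force: [-0.6, 0.9, -1.0]
finger_gap: 0.496
grasp_force: 29.9
```

Request:
{"name": "carry_out", "arguments": {
  "series": "0 0 0 0 0 0 36; 0 0 10 0 0 0 36; 0 0 35 0 0 0 36; 0 0 60 0 0 0 36; 0 0 72 0 0 0 36"
}}

```text
time_s: 49.0
tcp_pos: [0.5051, 0.1413, 0.0918]
tool_rot: [[0.009, 1.0, -0.004], [1.0, -0.009, -0.003], [-0.003, -0.004, -1.0]]
force: [-1.0, -1.7, -0.8]
finger_gap: 0.494
grasp_force: 29.9
```

Request:
{"name": "carry_out", "arguments": {
  "series": "0 0 0 0 0 0 36; 0 0 0 0 0 0 36; 0 0 0 0 0 0 36; 0 0 0 0 0 0 36; 0 0 0 0 0 0 36"
}}

```text
time_s: 49.42
tcp_pos: [0.5076, 0.1448, 0.0964]
tool_rot: [[0.006, 1.0, 0.002], [1.0, -0.006, 0.0], [0.0, 0.002, -1.0]]
force: [0.5, 0.2, -1.7]
finger_gap: 0.494
grasp_force: 29.9
```

Request:
{"name": "carry_out", "arguments": {
  "series": "1 0 7 0 0 0 36; 1 0 14 0 0 0 36; 1 0 19 0 0 0 36; 1 0 19 0 0 0 36; 1 0 19 0 0 0 36"
}}

```text
time_s: 49.83
tcp_pos: [0.5061, 0.146, 0.076]
tool_rot: [[0.005, 1.0, -0.001], [1.0, -0.005, -0.0], [-0.0, -0.001, -1.0]]
force: [-1.3, 0.4, 4.4]
finger_gap: 0.492
grasp_force: 30.0
```

Request:
{"name": "carry_out", "arguments": {
  "series": "0 0 0 0 0 0 36; 0 0 1 0 0 0 36; 0 0 1 0 0 0 36; 0 0 1 0 0 0 36; 0 0 1 0 0 0 36"
}}

```text
time_s: 50.25
tcp_pos: [0.5063, 0.1462, 0.0759]
tool_rot: [[0.006, 1.0, -0.001], [1.0, -0.006, -0.0], [-0.0, -0.001, -1.0]]
force: [-3.3, 1.0, 9.0]
finger_gap: 0.492
grasp_force: 30.2
```

Request:
{"name": "carry_out", "arguments": {
  "series": "0 0 -1 0 0 0 36; 0 0 -1 0 0 0 46; 0 0 -1 0 0 0 56; 0 0 -1 0 0 0 66; 0 0 -1 0 0 0 66"
}}

```text
time_s: 50.67
tcp_pos: [0.5067, 0.1455, 0.076]
tool_rot: [[0.006, 1.0, 0.0], [1.0, -0.006, -0.0], [-0.0, 0.0, -1.0]]
force: [-0.0, 0.3, -0.7]
finger_gap: 0.673
grasp_force: 0.0
```

Request:
{"name": "carry_out", "arguments": {
  "series": "0 0 0 0 0 0 66; 0 0 -20 0 0 0 66; 0 0 -60 0 0 0 66; 0 0 -100 0 0 0 66; -38 -5 -100 0 0 0 66"
}}

```text
time_s: 51.08
tcp_pos: [0.5052, 0.1184, 0.1838]
tool_rot: [[-0.007, 1.0, 0.012], [1.0, 0.007, 0.008], [0.008, 0.012, -1.0]]
force: [1.6, 1.4, 1.2]
finger_gap: 0.756
grasp_force: 0.0
```

Request:
{"name": "carry_out", "arguments": {
  "series": "-40 -6 -10 0 0 0 66; -80 -12 -20 0 0 0 66; -120 -18 -30 0 0 0 66; -160 -24 -40 0 0 0 66; -200 -30 -40 0 0 0 66"
}}

```text
time_s: 51.5
tcp_pos: [0.4708, -0.0946, 0.2185]
tool_rot: [[0.007, 1.0, 0.003], [1.0, -0.007, -0.004], [-0.004, 0.003, -1.0]]
force: [0.9, -0.9, 0.1]
finger_gap: 0.758
grasp_force: 0.0
```

Request:
{"name": "carry_out", "arguments": {
  "series": "-40 0 0 0 0 0 66; -80 0 0 0 0 0 66; -120 0 0 0 0 0 66; -150 0 0 0 0 0 66; -150 0 0 0 0 0 66"
}}

```text
time_s: 51.92
tcp_pos: [0.4674, -0.2506, 0.2154]
tool_rot: [[0.017, 1.0, -0.0], [1.0, -0.017, -0.001], [-0.001, -0.0, -1.0]]
force: [0.1, -0.8, -0.2]
finger_gap: 0.755
grasp_force: 0.0
```

Run:
```python
from fit import *
F=[bot.grab_frame(n) for n in("scene","top")]
cv2.imwrite('pics/s8.png',np.hstack([cv2.resize(F[0]['img'][90:270,190:370],(440,440)),cv2.resize(F[1]['img'][165:285,190:290],(360,440))]))
for i in(0,1):
    m,c=sil(F[i],'jar_red')
    if m is not None: print(i,c,fit([(F[i],m,None)],cyl(.0225,.109,.005),(.507,.146)))
print(bot.observe()['tcp_pos'],bot.observe()['time_s'])
```

```text
1 0.91 (array([0.50226512, 0.14642552]), np.float64(0.12674176053400085))
[ 0.46979373 -0.24059605  0.21624827] 52.1167
```

View pics/s8.png

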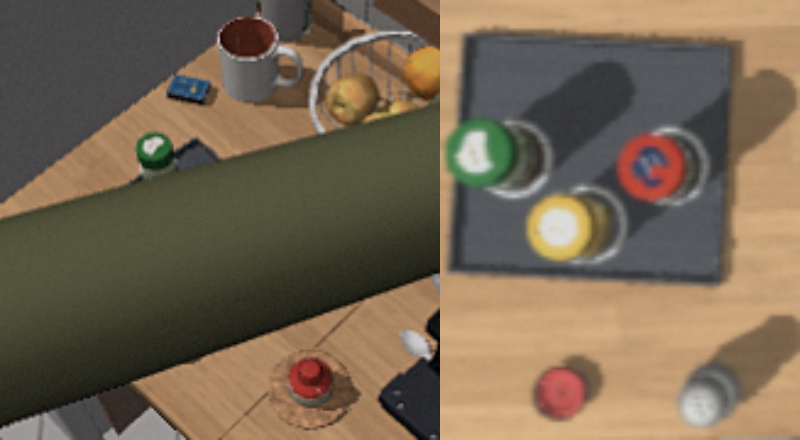

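Request:
{"name": "carry_out", "arguments": {
  "series": "-40 0 0 0 0 0 66; -80 0 0 0 0 0 66; -120 -10 0 0 0 0 66; -150 -20 0 0 0 0 66; -180 -40 0 0 0 0 66"
}}

```text
time_s: 52.53
tcp_pos: [0.4302, -0.4214, 0.2166]
tool_rot: [[0.001, 1.0, 0.002], [1.0, -0.001, 0.0], [0.0, 0.002, -1.0]]
force: [-0.9, 0.4, -0.5]
finger_gap: 0.762
grasp_force: 0.0
```

Run:
```python
from fit import *
F=[bot.grab_frame(n) for n in("scene","top")]
for n,f in zip(("scene","top"),F):
    o=cv2.imread(f'pics/{n}0.png')
    for nm,im in(('before',o),('now',f['img'])):
        h=cv2.cvtColor(im,cv2.COLOR_BGR2HSV); 
        for c,lo,hi in(('red',0,8),('yel',18,32),('grn',50,80)):
            m=cv2.inRange(h,(lo,150,70),(hi,255,255)); m[:, :190]=0; m[:,300:]=0; m[:150]=0; m[245:]=0
            if c=='red' and n=='top': m[:,:241]=0
            if n=='top': m[:195]=0
            n_,_,st,ce=cv2.connectedComponentsWithStats(m); k=1+st[1:,4].argmax()
            print(n,nm,c,st[k,4],ce[k].round(1))
for i in(0,1):
    m,c=sil(F[i],'jar_red')
    if m is not None: print(i,c,fit([(F[i],m,None)],cyl(.0225,.109,.005),(.507,.146)))
cv2.imwrite('pics/s9.png',np.hstack([cv2.resize(F[0]['img'][100:280,190:370],(440,440)),cv2.resize(F[1]['img'][165:255,190:280],(360,440))]))
```

```text
scene before red 150 [275.3 171. ]
scene before yel 87 [252.  172.2]
scene before grn 9 [247.9 152.8]
scene now red 120 [275.2 173.7]
scene now yel 92 [251.8 172.5]
scene now grn 9 [247.1 152. ]
top before red 153 [248.9 208.5]
top before yel 1 [228. 220.]Traceback (most recent call last):
  File "<stdin>", line 11, in <module>
ValueError: attempt to get argmax of an empty sequence
```

Run:
```python
from fit import *
F=[bot.grab_frame(n) for n in("scene","top")]
for nm,im in(('before',cv2.imread('pics/top0.png')),('now',F[1]['img'])):
    h=cv2.cvtColor(im,cv2.COLOR_BGR2HSV); m=cv2.inRange(h,(0,150,70),(8,255,255)); m[:,:241]=0;m[:,275:]=0;m[:195]=0;m[245:]=0
    print(nm,np.argwhere(m>0).mean(0)[::-1],cv2.boundingRect(m))
for i in(0,1):
    m,c=sil(F[i],'jar_red')
    if m is not None: print(i,c,fit([(F[i],m,None)],cyl(.0225,.109,.005),(.507,.146)))
cv2.imwrite('pics/s9.png',np.hstack([cv2.resize(F[0]['img'][100:280,190:370],(440,440)),cv2.resize(F[1]['img'][165:255,190:280],(360,440))]))
```

```text
before [248.94771242 208.46405229] (241, 200, 17, 17)
now [249.09803922 210.53594771] (241, 202, 17, 18)
0 0.9 (array([0.5035779 , 0.14228543]), np.float64(0.14482998262596178))
1 0.78 (array([0.50342414, 0.14351151]), np.float64(0.3043857825815839))
```

View pics/s9.png

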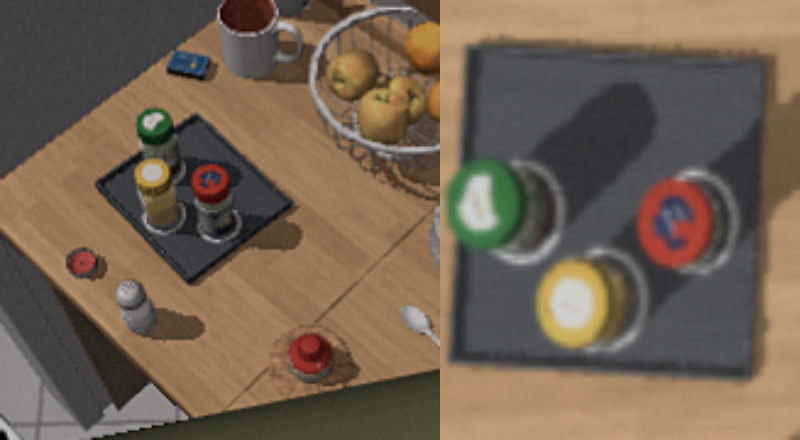

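```bash
python3 -c "
from cell import bot
print(bot.job_done())"
```

```text
the job is handed in; nothing more can be done
None
```

The job is handed in at about 53 s: the egg timer stands in the middle of the coaster, each jar is back upright on its own ring (red about 4 mm off centre), and the arm never touched the mug, salt shaker or tea light.

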